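# Clear and load a label press

### The arm

A 6-joint arm with a two-finger parallel gripper is mounted at the origin on the work surface. World frame = base frame: x ahead of the robot, y to its left, z up, the work surface at z = 0. Lengths are in m, angles in rad, forces in N, time in s.
With the tool pointing down it reaches from about 0.375 to 0.9 m from the base axis. Payload 3.1 kg.
Tool frame: the origin (TCP) lies midway between the tips of the shut fingers; the grasp point (between the pads) lies 19 mm behind it; z points along the fingers, y is the direction in which the jaws open and shut (so a half turn about z gives the same grasp; the last joint's range is limited). The gripper opens to 85 mm and grips with 20 to 120 N. Pads are 22 mm wide; open, the fingers measure 114 mm over their backs; the gripper's body (76 mm by 85 mm) begins 54 mm behind the grasp point. The pads swing forward as they close: fully open they stand 13 mm farther back than shut.
Start: joints at [-1.365, 0.527, 1.433, -0, 1.181, -0.178], TCP at [0.234, -0.579, 0.231] pointing down, gripper open.
Joint ranges: [-3.08, 3.08], [-0.75, 2.2], [0.22, 2.44], [-1.43, 4.57], [0, 2.65], [-2.85, 2.85]. Speed limits (rad/s): [2.79, 2.79, 3.14, 3.14, 3.14, 3.14].

### API

Orientations are given as a unit quaternion [w, x, y, z].
In Python, from plant import ctrl gives the robot as it stands. The module is installed in compiled form; this text tells all that it offers.
- The arm moves only by the tool step_arm, never from a script. Its argument "increments" is a list of rows, each an object of numbers: "gripper": the opening, from -1 (shut) to 1 (fully open); "x", "y", "z": the shift along the tool's x, y, z as a fraction of full scale; "ax", "ay", "az": the turn, a rotation vector about the tool's x, y, z as a fraction of full scale. A call has 1 to 20 rows; each row is the pose to reach, as a shift and turn from the pose commanded when the call began, along the tool's axes at that moment; what a row does not reach only later rows make up. Full scale, the value 1, is 0.15 m for a shift and 2 rad for a turn. A row lasts 1/12 s, in which the tool goes at most 41.7 mm and 7.16 degrees, less where a joint would pass 70% of its speed; a pose out of reach is approached as far as the arm can. A call with a number of a shift or a turn outside -1 to 1 is refused whole. A call with a gripper value outside its range is refused whole. The fingers move at their own pace and stop on an object; "force" is the grip in N (left out, the last holds). Time passes only in rows, so rows that repeat a pose let the fingers close. It gives the time, the measured TCP pose, the force and the opening at its end, in the units of the state.
- ctrl.observe(): the state, without advancing time (a new reading comes with each control period).
- ctrl.read_camera(name): name is "scene" or "side" or "wrist"; returns the picture (400x640x3 uint8, red, green, blue); there is no depth.
- ctrl.camera_model(name): a dict with "vfov" (degrees; the focal length in pixels is half the picture's height over the tangent of half this angle, whatever the lens; pixels are square), "cx", "cy" (the principal point, pixels), "k1" (the pictures are not rectified: a ray, as slopes to the right and down, at radius r is drawn at 1 + k1 r^2 times it, then the intrinsics apply), "pose" (4x4, takes a point from camera to world coordinates). Camera axes: x right, y up, looking along -z (the intrinsics and any distortion apply to the point x, -y, -z); pixel columns grow to the right and rows downward; lengths in m; the calibration is good to about 2 mm. A picture is of the moment at which its call begins: read the wrist's pose just before it. camera_model takes no time and is no camera call; for the wrist camera it gives the pose at the moment of the call.
- ctrl.sign_off(): hands the job in, once; it reports no verdict.
The state is a dict: "time": time; "joint_positions": joint angles; "qvel": joint speeds; "tau": joint torques, N m; "tcp_pos": TCP position; "orientation": TCP orientation; "ft_force": force on the tool from outside, world axes, zero at the start; "moment": the same for the moment, N m; "gripper_width": finger opening in m.
Only numpy, scipy, OpenCV 4.12 (cv2) and the standard library are available. Lean on these libraries where they do the work, as an engineer would, in place of code of your own. Each camera call takes 0.05 s, during which the arm holds its last target.

### The job

Use the scraper block to wipe every metal offcut off the platen over its open long edge into the orange trough beside it - the offcuts are sharp, so never touch them with the fingers - and put the scraper back upright on its green mat. Then slide each wooden plaque lengthwise, face up, under the blue hold-down bar until it meets the stop, one to a slot, let go, push the loaded platen (it has a red handle) along its slide under the press head until it clicks home, and press the green start button once it is home. Never bump the hot press head, and leave the other things on the table where they are.

Things in the scene. Friction and masses are not known exactly. Their poses are not given: they have to be found in the camera images.
- press: compact label press, grey, fixed to the table (its place and yaw vary); origin on the table under its bed, axes: y along the slide towards the press head and column, x towards the trough, z up. Bed 200 (x) x 510 (y) mm, 28 mm high, y from -210 to 300. Column 130 x 85 mm, centred at y = 247 mm, top at z = 215 mm, with the start button on it. The platen, out, is centred at y = -100 mm
- head: black press head over the far part of the slide, 220 (x) x 165 (y) mm, its underside 105 mm and its top about 202 mm above the table; origin at the centre of its underside. Covers y = 25 to 190 mm of the press. Hot: not to be touched
- platen (a joint): the sliding platen: 0 = out (as at the start), 0.19 m = home under the head, along +y of the press. Sliding friction about 4 N; over the last 17 mm a sprung ball resists with a further 8 N or so, and from 4 mm before the end it snaps home by itself and holds it there; it reads 0.186 or more once home
- platen_top (a point): centre of the platen's top surface, 50 mm above the table, moves with the platen; axes as the press. The aluminium plate is 220 (x) x 170 (y) mm. At its -y edge a 12 mm high lip, 5 mm thick; from y = +47 mm to its +y edge the blue hold-down bar over the three slots, 26 mm high; its two x edges are open, the +x edge lies over the trough's inner side
- handle (a point): red square handle post, 24 x 24 mm, on the platen's -y end; the point is at the centre of the post, at its top. It reaches 64 mm above the table and can be pinched from above, on its x faces, over its upper 22 mm; 62 mm clear of the head when home
- trough (a point): centre of the inner floor of the orange waste trough beside the bed at the +x edge of the platen (when out): 110 (x) x 236 (y) mm inside, inner floor 4 mm above the table, outer wall 45 mm high, end walls 34 mm; axes as the press
- lane_mid (a point): the middle one of the three slots of the platen: the point on the platen's top surface where the origin of a fully inserted plaque lies. y points into the slot (a plaque goes in lengthwise along +y), x across, z up. The slot mouth is 15 mm further along +y from this point, the stop 45 mm. The slot is 46 mm wide or more and 19 mm high, roofed by the blue hold-down bar (its top 26 mm above the platen). The two other slots are alike, 70 mm to either side along x
- start (a joint): green start button, 36 mm across, on top of the column: 0 = up, 0.006 m = fully down, takes 5 N, springs back
- start_top (a point): centre of the top of the start button
- mat: thin green square, 110 x 110 mm, flat on the table, where the scraper lives; origin at its centre
- scraper: scraper block, 200 g: white foot 36 (x) x 80 (y) x 18 mm, with a blue grip bar on top 22 (x) x 50 (y) mm up to 58 mm; wipes with its long faces (its +x or -x face). Origin at the centre of its underside
- chip1: metal offcut, flat block 24 x 18 x 8 mm, 10 g, copper or brass coloured, lying on the platen at first (3 to 5 are present); origin at the centre of its underside
- chip2: metal offcut, flat block 24 x 18 x 8 mm, 10 g, copper or brass coloured, lying on the platen at first (3 to 5 are present); origin at the centre of its underside
- chip3: metal offcut, flat block 24 x 18 x 8 mm, 10 g, copper or brass coloured, lying on the platen at first (3 to 5 are present); origin at the centre of its underside
- chip4: metal offcut, flat block 24 x 18 x 8 mm, 10 g, copper or brass coloured, lying on the platen at first (3 to 5 are present); origin at the centre of its underside
- chip5: metal offcut, flat block 24 x 18 x 8 mm, 10 g, copper or brass coloured, lying on the platen at first (3 to 5 are present); origin at the centre of its underside
- plaque1: dark wooden name plaque with a bright metal face on top, 90 (its x) x 36 (its y) x 12 mm, 45 g, both ends alike; lies face up on the table at first (2 or 3 are present); origin at the centre of its underside
- plaque2: dark wooden name plaque with a bright metal face on top, 90 (its x) x 36 (its y) x 12 mm, 45 g, both ends alike; lies face up on the table at first (2 or 3 are present); origin at the centre of its underside
- plaque3: dark wooden name plaque with a bright metal face on top, 90 (its x) x 36 (its y) x 12 mm, 45 g, both ends alike; lies face up on the table at first (2 or 3 are present); origin at the centre of its underside
- tape: roll of yellow tape, 90 mm across, 24 mm high, lying flat; leave alone
- marker: black marker, 14 mm thick, 120 mm long; leave alone
- spray: clear bottle, 60 mm across, 170 mm high; leave alone
- mug: white mug, 80 mm across, 90 mm high; leave alone
- stock: cardboard box 160 x 120 x 30 mm; leave alone
There are look-alikes about, which are no part of the job. What is shaped like the plaque2 but turquoise is not meant.

How it is judged:
On the way, in this order (a step that is already met when the one before it is completed fails the run):
1. all offcuts lie in the trough (x of chip1 in the frame of press between 0.095 and 0.212 m and y of chip1 in the frame of press between -0.228 and 0.008 m and z of each of chip1, chip2, chip3, chip4, chip5 in the frame of press below 0.042 m and linear speed of each of chip1, chip2, chip3, chip4, chip5 below 0.05 m/s and x of chip2 in the frame of press between 0.095 and 0.212 m and y of chip2 in the frame of press between -0.228 and 0.008 m and x of chip3 in the frame of press between 0.095 and 0.212 m and y of chip3 in the frame of press between -0.228 and 0.008 m and x of chip4 in the frame of press between 0.095 and 0.212 m and y of chip4 in the frame of press between -0.228 and 0.008 m and x of chip5 in the frame of press between 0.095 and 0.212 m and y of chip5 in the frame of press between -0.228 and 0.008 m), for 0.2 s.
2. the scraper is back on its mat (horizontal distance between scraper and mat below 0.055 m and height (world z) of scraper below 0.006 m and contact force between scraper and the fingers below 0.1 N), for 0.2 s.
3. every plaque is in its slot under the bar, up to the stop, and let go (y of each of plaque1, plaque2, plaque3 in the frame of lane_mid above -0.008 m and x of plaque1 in the frame of lane_mid between -0.085 and 0.085 m and z of plaque1 in the frame of lane_mid between -0.004 and 0.006 m and angle between each of plaque1, plaque2, plaque3's own z axis and vertical below 0.1 rad and angle between the x axis of each of plaque1, plaque2, plaque3 and the y axis of lane_mid, either way round below 0.25 rad and x of plaque2 in the frame of lane_mid between -0.085 and 0.085 m and z of plaque2 in the frame of lane_mid between -0.004 and 0.006 m and x of plaque3 in the frame of lane_mid between -0.085 and 0.085 m and z of plaque3 in the frame of lane_mid between -0.004 and 0.006 m and contact force between each of plaque1, plaque2, plaque3 and the fingers below 0.1 N), for 0.2 s.
4. the platen is home in its detent (value of joint platen above 0.186 m), for 0.2 s.
5. the start button is pressed while the platen is home (value of joint platen above 0.186 m and value of joint start above 0.004 m).
At the end, for the whole second after the job is handed in: all offcuts in the trough; every plaque flat, face up, under the bar and within 8 mm of the stop; the platen home (0.186 m or more); the scraper upright on the table within 55 mm of the mat's centre; the button released (all of step 1 and y of each of plaque1, plaque2, plaque3 in the frame of lane_mid above -0.008 m and x of plaque1 in the frame of lane_mid between -0.085 and 0.085 m and z of plaque1 in the frame of lane_mid between -0.004 and 0.006 m and angle between each of plaque1, plaque2, plaque3, scraper's own z axis and vertical below 0.1 rad and angle between the x axis of each of plaque1, plaque2, plaque3 and the y axis of lane_mid, either way round below 0.25 rad and x of plaque2 in the frame of lane_mid between -0.085 and 0.085 m and z of plaque2 in the frame of lane_mid between -0.004 and 0.006 m and x of plaque3 in the frame of lane_mid between -0.085 and 0.085 m and z of plaque3 in the frame of lane_mid between -0.004 and 0.006 m and value of joint platen above 0.186 m and horizontal distance between scraper and mat below 0.055 m and height (world z) of scraper below 0.006 m and linear speed of scraper below 0.03 m/s and value of joint start below 0.002 m); the robot touches nothing.
It fails at once if the fingers touch an offcut (contact force between any of chip1, chip2, chip3, chip4, chip5 and the fingers above 0.3 N).
It fails at once if something strikes the press head (contact force between head and anything else above 2 N).
It fails at once if a bystander is moved by more than 3 cm (distance of any of tape, marker, spray, mug, stock from where it was at the start of the episode above 0.03 m).
Of chip1, chip2, chip3, chip4, chip5 only 3 to 5 are there at a start; the rules pass over those that are not, and their reading is None.
Of plaque1, plaque2, plaque3 only 2 to 3 are there at a start; the rules pass over those that are not, and their reading is None.
At some moment in a run one of scraper, plaque1, plaque2, plaque3 may be knocked a few centimetres aside while the robot is not near it.
Once in a run the grip may slacken for a moment while it holds something.
It also fails if it takes over 210 s, if anything falls off the work surface, if the arm or the gripper's body presses on something with over 40 N, if the wrist force passes 120 N, or if a joint passes its speed limit or range.

## Working session

There is one attempt and no reset: what is moved stays moved. The work goes in short steps, Python scripts to look and compute and a tool call to move; the robot and the scene stay as the last step left them, time stands still between calls to the robot, and variables do not carry over. Pictures are saved under pics/ and viewed, and the job is handed in when it is done.

Besides the shell and the picture viewer there is one more tool, called after ">>>" in YAML: its name, and indented under it one key for each argument. step_arm: Moves the arm, as the interface text tells. Shift numbers are shares of 0.15 m and turn numbers shares of 2 rad, none past 1 either way. Its arguments: {"type":"object","properties":{"increments":{"type":"array"},"force":{"type":"number"}},"required":["increments"]}

```bash
mkdir -p pics; ls; cat > h.py <<'E'
import numpy as np, cv2
from plant import ctrl
from scipy.spatial.transform import Rotation as R
def snap(name,fn):
    m=ctrl.camera_model(name); im=ctrl.read_camera(name)
    cv2.imwrite('pics/'+fn+'.png',im[:,:,::-1]); 
    import pickle; pickle.dump((im,m),open('pics/'+fn+'.pkl','wb'))
    return im,m
def load(fn):
    import pickle; return pickle.load(open('pics/'+fn+'.pkl','rb'))
def K(m):
    f=200/np.tan(np.radians(m['vfov'])/2)
    return np.array([[f,0,m['cx']],[0,f,m['cy']],[0,0,1.]])
def ray(m,uv):
    k=K(m); d=(np.asarray(uv,float)-[m['cx'],m['cy']])/k[0,0]
    rd=np.hypot(*d); r=rd
    for _ in range(50): r=rd/(1+m['k1']*r*r)
    d=d*(r/rd if rd>0 else 1)
    P=np.array(m['pose']); v=P[:3,:3]@np.array([d[0],-d[1],-1.]); return P[:3,3],v
def onz(m,uv,z):
    o,v=ray(m,uv); return o+v*(z-o[2])/v[2]
def proj(m,p):
    P=np.array(m['pose']); c=P[:3,:3].T@(np.asarray(p,float)-P[:3,3]); d=np.array([c[0],-c[1]])/-c[2]
    d=d*(1+m['k1']*(d@d)); return d*K(m)[0,0]+[m['cx'],m['cy']]
def tri(m1,u1,m2,u2):
    o1,v1=ray(m1,u1);o2,v2=ray(m2,u2)
    A=np.stack([v1,-v2],1); s=np.linalg.lstsq(A,o2-o1,rcond=None)[0]
    a=o1+v1*s[0];b=o2+v2*s[1]; return (a+b)/2,np.linalg.norm(a-b)
def Rt():
    s=ctrl.observe(); w,x,y,z=s['orientation']; return R.from_quat([x,y,z,w]).as_matrix(),np.array(s['tcp_pos'])
def loc(p):
    """shift to put TCP at world p, in units"""
    r,t=Rt(); return np.round(r.T@(np.asarray(p)-t)/0.15,4)
E
python3 - <<'E'
from h import *
print(ctrl.observe())
for n in ['scene','side','wrist']:
    im,m=snap(n,n+'0'); print(n,{k:np.round(v,3).tolist() for k,v in m.items()})
E
```

```text
pics
{'time': 0.0, 'joint_positions': array([-1.36545448e+00,  5.28484024e-01,  1.43390496e+00, -2.26877177e-05,
        1.18145400e+00, -1.78518292e-01]), 'qvel': array([-3.02779668e-04, -4.65533409e-04,  8.59883571e-04, -6.30268852e-05,
       -1.76487050e-03,  1.77954630e-03]), 'tau': array([ 6.56022858e-04, -4.42355704e+01, -1.78023881e+01, -9.38375479e-05,
        8.50665645e-03, -5.48486440e-06]), 'tcp_pos': array([ 0.23392256, -0.57878038,  0.23032184]), 'orientation': array([-1.12491867e-03,  9.81636450e-01,  1.90757998e-01, -2.55790296e-05]), 'ft_force': array([0.65665455, 0.17234744, 0.73177135]), 'moment': array([ 0.0098546 ,  0.00660532, -0.00022698]), 'gripper_width': 0.08498005349129034}
scene {'vfov': 47.398, 'cx': 321.06, 'cy': 205.976, 'k1': 0.018, 'pose': [[0.775, -0.457, 0.436, 1.142], [0.631, 0.58, -0.515, -0.754], [-0.017, 0.675, 0.738, 1.195], [0.0, 0.0, 0.0, 1.0]]}
side {'vfov': 47.143, 'cx': 328.234, 'cy': 199.2, 'k1': -0.116, 'pose': [[-0.721, 0.443, -0.533, -0.346], [-0.693, -0.472, 0.545, 0.879], [-0.01, 0.762, 0.647, 1.247], [0.0, 0.0, 0.0, 1.0]]}
wrist {'vfov': 64.135, 'cx': 318.99, 'cy': 190.568, 'k1': -0.041, 'pose': [[0.374, 0.88, 0.291, 0.309], [-0.927, 0.356, 0.115, -0.549], [-0.002, -0.313, 0.95, 0.373], [0.0, 0.0, 0.0, 1.0]]}
```

View pics/scene0.png

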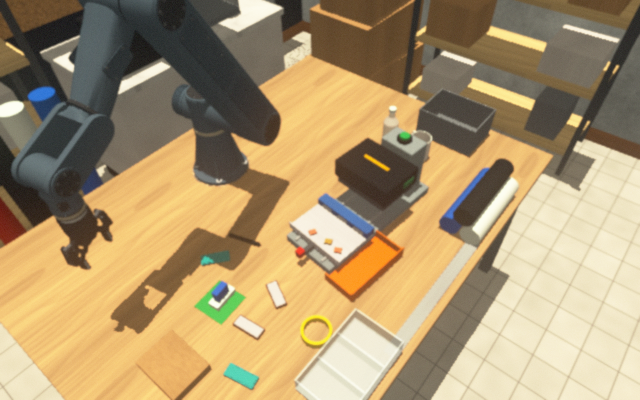

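View pics/side0.png

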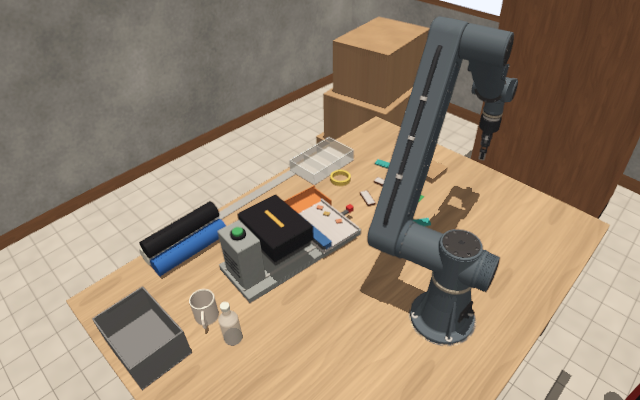

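View pics/wrist0.png

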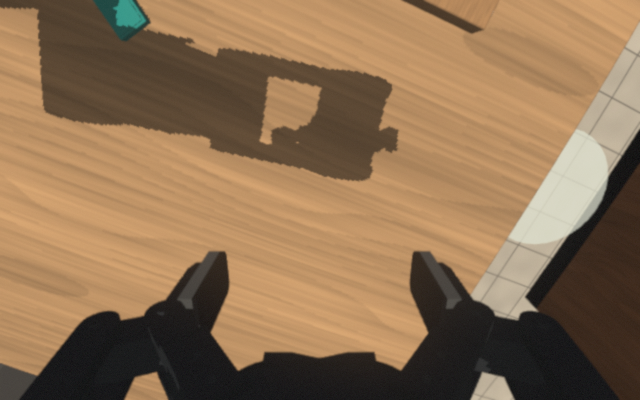

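```bash
python3 - <<'E'
from h import *
im,m=load('scene0'); c=im[170:400,130:420]; cv2.imwrite('pics/c1.png',cv2.resize(c,None,fx=2.6,fy=2.6,interpolation=2)[:,:,::-1])
im,m=load('scene0'); c=im[180:280,270:420]; cv2.imwrite('pics/c2.png',cv2.resize(c,None,fx=5,fy=5,interpolation=2)[:,:,::-1])
E
```

```text
(no output)
```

View pics/c1.png

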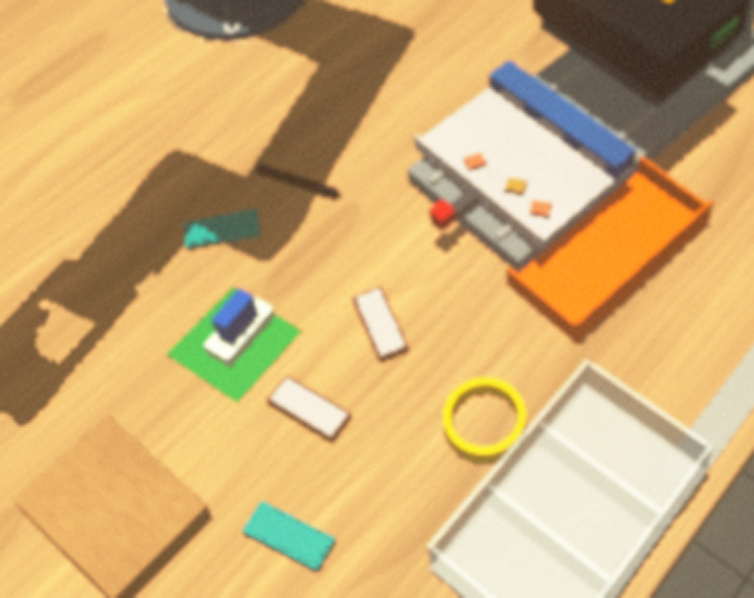

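View pics/c2.png

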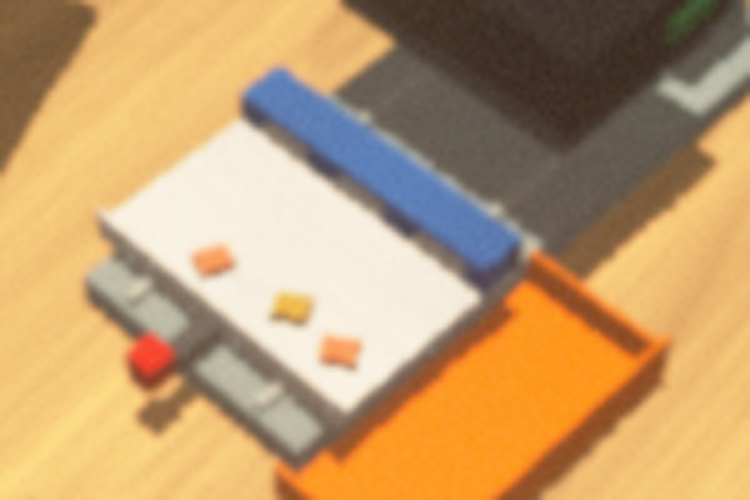

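```bash
python3 - <<'E'
from h import *
im,m=load('scene0')
f=lambda u,v:(u/5+270,v/5+180)
for n,u,v,z in [('barLB',280,68,.076),('barLF',245,88,.076),('barRB',520,238,.076),('barRF',490,266,.076),('lipL top',100,210,.062),('lipR top',345,408,.062),('handle',152,348,.064),('chip1',213,258,.058),('chip2',291,304,.058),('chip3',340,348,.058)]:
    print(n,onz(m,f(u,v),z).round(4))
g=lambda u,v:(u/2.6+130,v/2.6+170)
for n,u,v,z in [('plA',380,322,.012),('plA e1',370,294,.012),('plA e2',392,350,.012),('plB',309,404,.012),('plBe1',278,388,.012),('plBe2',340,424,.012),('mat1',168,354,0),('m2',233,288,0),('m3',300,330,0),('m4',238,400,0),('gripL',218,325,.058),('gripR',246,295,.058),('markerL',258,168,.01),('markerR',336,192,.01),('tape',484,418,.024),('troughfarR',711,207,.034),('troughNearOut',578,335,.034),('troughNearIn',510,278,.034)]:
    print(n,onz(m,g(u,v),z).round(4))
b=m
for n,u,v in [('head',0,0)]: pass
E
```

```text
barLB [0.4579 0.0826 0.076 ]
barLF [0.4511 0.0533 0.076 ]
barRB [0.6719 0.0598 0.076 ]
barRF [0.6702 0.0293 0.076 ]
lipL top [ 0.4376 -0.0804  0.062 ]
lipR top [ 0.6593 -0.1058  0.062 ]
handle [ 0.539  -0.1453  0.064 ]
chip1 [ 0.5193 -0.0631  0.058 ]
chip2 [ 0.582  -0.0613  0.058 ]
chip3 [ 0.6274 -0.0695  0.058 ]
plA [ 0.5625 -0.2874  0.012 ]
plA e1 [ 0.5274 -0.2669  0.012 ]
plA e2 [ 0.598  -0.3056  0.012 ]
plB [ 0.5721 -0.4114  0.012 ]
plBe1 [ 0.5315 -0.4192  0.012 ]
plBe2 [ 0.6152 -0.4072  0.012 ]
mat1 [ 0.3954 -0.4644  0.    ]
m2 [ 0.3872 -0.3577  0.    ]
m3 [ 0.4912 -0.3482  0.    ]
m4 [ 0.5012 -0.4537  0.    ]
gripL [ 0.4469 -0.4201  0.058 ]
gripR [ 0.4423 -0.3741  0.058 ]
markerL [ 0.2825 -0.2171  0.01  ]
markerR [ 0.3887 -0.1826  0.01  ]
tape [ 0.7365 -0.3093  0.024 ]
troughfarR [0.7786 0.0735 0.034 ]
troughNearOut [ 0.7581 -0.1701  0.034 ]
troughNearIn [ 0.6514 -0.1586  0.034 ]
```

>>> step_arm:
  increments:
    - {"x": 1, "y": -0.5, "z": -0.6, "gripper": 1}
    - {"x": 1, "y": -0.5, "z": -0.6}
    - {"x": 1, "y": -0.5, "z": -0.6}
    - {"x": 1, "y": -0.5, "z": -0.6}
    - {"x": 1, "y": -0.5, "z": -0.6}
    - {"x": 1, "y": -0.5, "z": -0.6}

```text
validation failed for argument at $.in...
```

>>> step_arm:
  increments:
    - {"x": 1, "y": -0.5, "z": 0, "az": -0.54}
    - {"x": 1, "y": -0.5, "z": 0, "az": -0.54}
    - {"x": 1, "y": -0.5, "z": 0, "az": -0.54}
    - {"x": 1, "y": -0.5, "z": 0, "az": -0.54}
    - {"x": 1, "y": -0.5, "z": 0, "az": -0.54}
    - {"x": 1, "y": -0.5, "z": 0, "az": -0.54}
    - {"x": 1, "y": -0.5, "z": 0, "az": -0.54}
    - {"x": 1, "y": -0.5, "z": 0, "az": -0.54}
    - {"x": 1, "y": -0.5, "z": 0, "az": -0.54}
    - {"x": 1, "y": -0.5, "z": 0, "az": -0.54}
    - {"x": 1, "y": -0.5, "z": 0, "az": -0.54}
    - {"x": 1, "y": -0.5, "z": 0, "az": -0.54}

```text
validation failed for argument at $.in...
```

```bash
python3 - <<'E'
from h import *
r,t=Rt();print(r.round(3),t,ctrl.observe()['joint_positions'].round(2),ctrl.observe()['time'])
snap('wrist','w1')
E
```

```text
[[ 0.927  0.374 -0.   ]
 [ 0.374 -0.927  0.002]
 [ 0.    -0.002 -1.   ]] [ 0.23393027 -0.57897738  0.23055696] [-1.37  0.53  1.43  0.    1.18 -0.18] 0.15
```

View pics/w1.png

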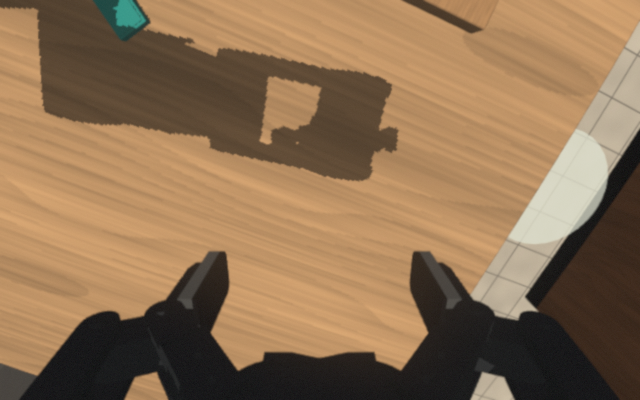

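>>> step_arm:
  increments:
    - {"x": 1, "y": -0.5, "z": -0.6, "ax": 0, "ay": 0, "az": 0, "gripper": 1}
    - {"x": 1, "y": -0.5, "z": -0.6, "ax": 0, "ay": 0, "az": 0, "gripper": 1}
    - {"x": 1, "y": -0.5, "z": -0.6, "ax": 0, "ay": 0, "az": 0, "gripper": 1}
    - {"x": 1, "y": -0.5, "z": -0.6, "ax": 0, "ay": 0, "az": 0, "gripper": 1}
    - {"x": 1, "y": -0.5, "z": -0.6, "ax": 0, "ay": 0, "az": 0, "gripper": 1}

```text
time: 0.62
tcp_pos: [0.3473, -0.4512, 0.3235]
orientation: [0.001, 0.981, 0.192, 0.001]
ft_force: [-0.0, 0.5, 0.3]
gripper_width: 0.0857
```

>>> step_arm:
  increments:
    - {"x": 1, "y": -0.5, "z": 0, "ax": 0, "ay": 0, "az": -0.54, "gripper": 1}
    - {"x": 1, "y": -0.5, "z": 0, "ax": 0, "ay": 0, "az": -0.54, "gripper": 1}
    - {"x": 1, "y": -0.5, "z": 0, "ax": 0, "ay": 0, "az": -0.54, "gripper": 1}
    - {"x": 1, "y": -0.5, "z": 0, "ax": 0, "ay": 0, "az": -0.54, "gripper": 1}
    - {"x": 1, "y": -0.5, "z": 0, "ax": 0, "ay": 0, "az": -0.54, "gripper": 1}
    - {"x": 1, "y": -0.5, "z": 0, "ax": 0, "ay": 0, "az": -0.54, "gripper": 1}
    - {"x": 1, "y": -0.5, "z": 0, "ax": 0, "ay": 0, "az": -0.54, "gripper": 1}
    - {"x": 1, "y": -0.5, "z": 0, "ax": 0, "ay": 0, "az": -0.54, "gripper": 1}
    - {"x": 1, "y": -0.5, "z": 0, "ax": 0, "ay": 0, "az": -0.54, "gripper": 1}
    - {"x": 1, "y": -0.5, "z": 0, "ax": 0, "ay": 0, "az": -0.54, "gripper": 1}
    - {"x": 1, "y": -0.5, "z": 0, "ax": 0, "ay": 0, "az": -0.54, "gripper": 1}

```text
time: 1.53
tcp_pos: [0.456, -0.328, 0.3211]
orientation: [-0.0, 0.745, 0.667, 0.0]
ft_force: [0.3, 0.5, 0.7]
gripper_width: 0.0854
```

```bash
python3 - <<'E'
from h import *
r,t=Rt();print(r.round(3),t,ctrl.observe()['joint_positions'].round(2),ctrl.observe()['time'])
snap('wrist','w2')
E
```

```text
[[ 0.109  0.994 -0.   ]
 [ 0.994 -0.109  0.   ]
 [ 0.    -0.    -1.   ]] [ 0.45596691 -0.32795029  0.32111771] [-0.82  0.35  1.48  0.    1.32 -0.71] 1.5333
```

View pics/w2.png

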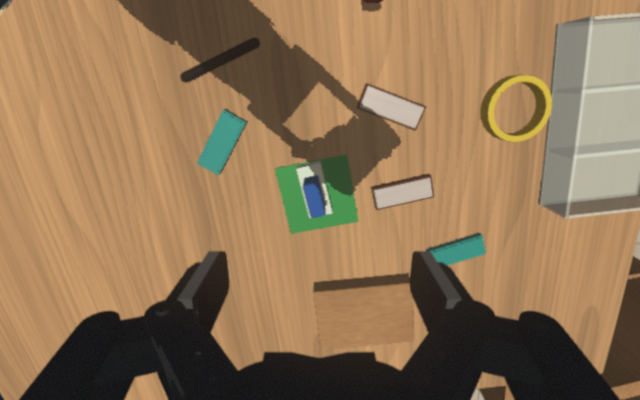

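>>> step_arm:
  increments:
    - {"x": 1, "y": 0.3, "z": -0.3, "ax": 0, "ay": 0, "az": 0, "gripper": 1}
    - {"x": 1, "y": 0.3, "z": -0.3, "ax": 0, "ay": 0, "az": 0, "gripper": 1}
    - {"x": 1, "y": 0.3, "z": -0.3, "ax": 0, "ay": 0, "az": 0, "gripper": 1}
    - {"x": 1, "y": 0.3, "z": -0.3, "ax": 0, "ay": 0, "az": 0, "gripper": 1}
    - {"x": 1, "y": 0.3, "z": -0.3, "ax": 0, "ay": 0, "az": 0, "gripper": 1}
    - {"x": 1, "y": 0.3, "z": -0.3, "ax": 0, "ay": 0, "az": 0, "gripper": 1}

```text
time: 2.08
tcp_pos: [0.5176, -0.1821, 0.3672]
orientation: [0.001, 0.743, 0.669, 0.0]
ft_force: [0.2, -0.7, 0.8]
gripper_width: 0.0851
```

```bash
python3 - <<'E'
from h import *
snap('wrist','w3')
r,t=Rt();print(t)
im,m=load('w2')
h=cv2.cvtColor(im,cv2.COLOR_RGB2HSV)
# scraper: blue bar top; plaques: bright low-sat
def comps(mask,z,amin=80):
    n,l,s,c=cv2.connectedComponentsWithStats(mask.astype(np.uint8))
    for i in range(1,n):
        if s[i,4]>amin and s[i,0]>100 and s[i,1]<280:
            cnt=cv2.findContours((l==i).astype(np.uint8),0,2)[0][0]
            b=cv2.boxPoints(cv2.minAreaRect(cnt))
            P=np.array([onz(m,q,z)[:2] for q in b]); e1=P[1]-P[0];e2=P[2]-P[1]
            L=e1 if np.hypot(*e1)>np.hypot(*e2) else e2
            print(s[i,4],c[i].round(1),'ctr',P.mean(0).round(4),'size',np.hypot(*e1).round(3),np.hypot(*e2).round(3),'yawL',np.degrees(np.arctan2(L[1],L[0])).round(1))
H,S,V=h[...,0].astype(int),h[...,1].astype(int),h[...,2].astype(int)
print('blue');comps((H>105)&(H<130)&(S>110),.058)
print('green');comps((H>50)&(H<75)&(S>120),0.)
print('turq');comps((H>78)&(H<98)&(S>100),0.012)
print('pale');comps((S<70)&(V>120),.012)
for f,z in [((303,168),.018),((323,163),.018),((330,214),.018),((308,182),.058),((322,178),.058),((309,217),.058),((325,214),.058)]: print(f,onz(m,f,z).round(4))
c=im[130:250,250:470];cv2.imwrite('pics/c3.png',cv2.resize(c,None,fx=3.5,fy=3.5,interpolation=2)[:,:,::-1])
E
```

```text
[ 0.51688909 -0.18327163  0.36644442]
blue
474 [314.  199.3] ctr [ 0.4425 -0.3924] size 0.02 0.048 yawL -82.9
green
2099 [312.1 204. ] ctr [ 0.4433 -0.4073] size 0.104 0.104 yawL -84.7
turq
1459 [221.3 141.6] ctr [ 0.3176 -0.3086] size 0.089 0.033 yawL 52.4
920 [459.2 250.3] ctr [ 0.6599 -0.5223] size 0.082 0.036 yawL 13.8
pale
16737 [594.5 113.9] ctr [ 0.8508 -0.3386] size 0.139 0.307 yawL -79.3
1408 [391.9 106.7] ctr [ 0.5615 -0.2863] size 0.031 0.085 yawL -25.9
310 [304.3 181.2] ctr [ 0.4355 -0.3951] size 0.025 0.081 yawL -82.0
1125 [403.  192.7] ctr [ 0.5737 -0.4131] size 0.085 0.032 yawL 7.0
179 [326.6 199.6] ctr [ 0.4587 -0.4089] size 0.011 0.052 yawL -88.5
111 [637.3 247.4] ctr [ 0.9629 -0.5477] size 0.009 0.057 yawL -77.2
(303, 168) [ 0.4297 -0.3573  0.018 ]
(323, 163) [ 0.4591 -0.3532  0.018 ]
(330, 214) [ 0.4613 -0.4326  0.018 ]
(308, 182) [ 0.4371 -0.3672  0.058 ]
(322, 178) [ 0.4561 -0.3637  0.058 ]
(309, 217) [ 0.4324 -0.4173  0.058 ]
(325, 214) [ 0.4548 -0.4153  0.058 ]
```

View pics/c3.png

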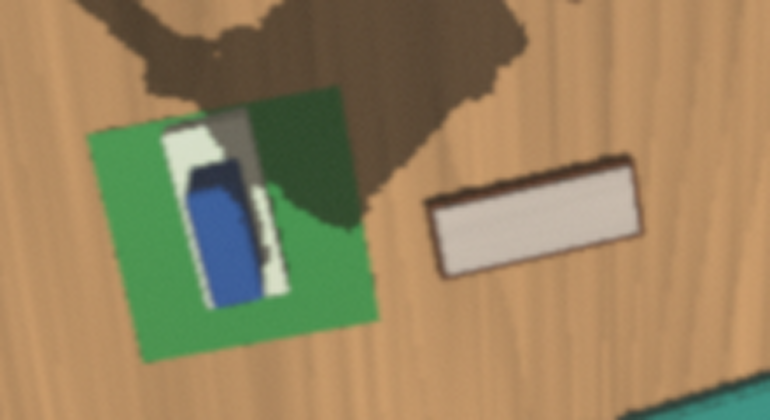

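View pics/w3.png

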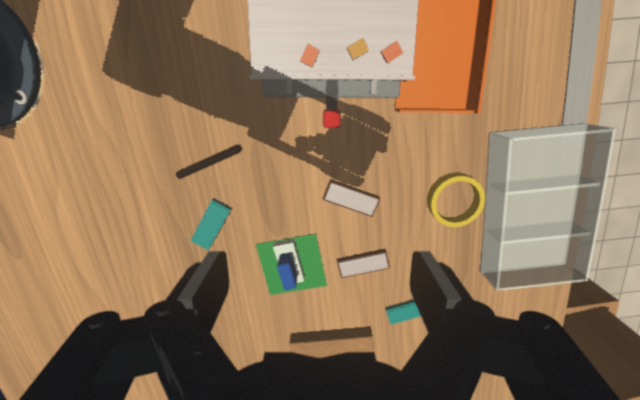

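```bash
python3 - <<'E'
from h import *
im,m=load('w3')
c=im[0:140,230:510];cv2.imwrite('pics/c4.png',cv2.resize(c,None,fx=2.8,fy=2.8,interpolation=2)[:,:,::-1])
for n,u,z in [('lipL',(250,77),.062),('lipR',(414,78.5),.062),('edgeRtop',(417,2),.05),('edgeLtop',(249,2),.05),('handle',(331,119),.064),('c1',(310.5,54.5),.058),('c2',(358,49),.058),('c3',(391.5,51),.058)]:
    print(n,onz(m,u,z).round(4))
E
```

```text
lipL [ 0.4366 -0.0813  0.062 ]
lipR [ 0.6539 -0.1058  0.062 ]
edgeRtop [ 0.6634 -0.0115  0.05  ]
edgeLtop [0.448  0.0105 0.05  ]
handle [ 0.5385 -0.1474  0.064 ]
c1 [ 0.5197 -0.0618  0.058 ]
c2 [ 0.5824 -0.0615  0.058 ]
c3 [ 0.6261 -0.0683  0.058 ]
```

View pics/c4.png

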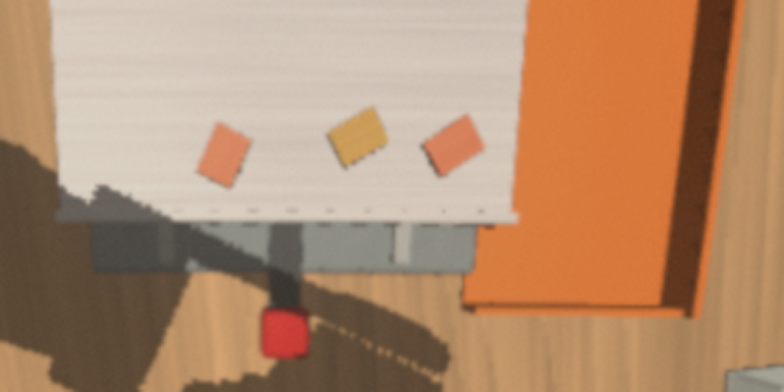

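```bash
python3 - <<'E'
from h import *
im,m=load('w2')
q=[onz(m,u,.018)[:2] for u in [(296.6,168.6),(321.4,160.9),(332.3,213.4),(310.6,218)]]
print(np.round(q,4),np.mean(q,0))
P=np.array([.443,-.3935])
print(loc([.443,-.3935,.12])*.15, loc([.443,-.3935,.12]))
print(ctrl.observe()['tcp_pos'])
E
```

```text
[[ 0.4204 -0.3572]
 [ 0.4571 -0.3498]
 [ 0.4648 -0.432 ]
 [ 0.4314 -0.4359]] [ 0.44346524 -0.39375754]
[-0.216675 -0.051225  0.246615] [-1.4445 -0.3415  1.6441]
[ 0.51688909 -0.18327163  0.36644442]
```

>>> step_arm:
  increments:
    - {"x": -1, "y": -0.34, "z": 0.9, "ax": 0, "ay": 0, "az": 0, "gripper": 1}
    - {"x": -1, "y": -0.34, "z": 0.9, "ax": 0, "ay": 0, "az": 0, "gripper": 1}
    - {"x": -1, "y": -0.34, "z": 0.9, "ax": 0, "ay": 0, "az": 0, "gripper": 1}
    - {"x": -1, "y": -0.34, "z": 0.9, "ax": 0, "ay": 0, "az": 0, "gripper": 1}
    - {"x": -1, "y": -0.34, "z": 0.9, "ax": 0, "ay": 0, "az": 0, "gripper": 1}
    - {"x": -1, "y": -0.34, "z": 0.9, "ax": 0, "ay": 0, "az": 0, "gripper": 1}
    - {"x": -1, "y": -0.34, "z": 0.9, "ax": 0, "ay": 0, "az": 0, "gripper": 1}

```text
time: 2.72
tcp_pos: [0.4474, -0.3292, 0.2288]
orientation: [-0.003, 0.746, 0.666, -0.0]
ft_force: [-0.6, 0.4, 0.2]
gripper_width: 0.085
```

```bash
python3 - <<'E'
from h import *
print(loc([.443,-.3935,.10]),ctrl.observe()['tcp_pos'])
E
```

```text
[-0.4321  0.0232  0.8569] [ 0.44737973 -0.32923515  0.22878715]
```

>>> step_arm:
  increments:
    - {"x": -0.43, "y": 0.02, "z": 0.86, "ax": 0, "ay": 0, "az": -0.116, "gripper": 1}
    - {"x": -0.43, "y": 0.02, "z": 0.86, "ax": 0, "ay": 0, "az": -0.116, "gripper": 1}
    - {"x": -0.43, "y": 0.02, "z": 0.86, "ax": 0, "ay": 0, "az": -0.116, "gripper": 1}
    - {"x": -0.43, "y": 0.02, "z": 0.86, "ax": 0, "ay": 0, "az": -0.116, "gripper": 1}
    - {"x": -0.43, "y": 0.02, "z": 0.86, "ax": 0, "ay": 0, "az": -0.116, "gripper": 1}
    - {"x": -0.43, "y": 0.02, "z": 0.86, "ax": 0, "ay": 0, "az": -0.116, "gripper": 1}
    - {"x": -0.43, "y": 0.02, "z": 0.86, "ax": 0, "ay": 0, "az": -0.116, "gripper": 1}

```text
time: 3.3
tcp_pos: [0.4471, -0.392, 0.1041]
orientation: [0.001, 0.661, 0.75, -0.0]
ft_force: [-0.3, 0.5, 0.4]
gripper_width: 0.0858
```

```bash
python3 - <<'E'
from h import *
r,t=Rt();print(r.round(3),t,loc([.443,-.3935,.025]))
im,m=snap('wrist','w4')
h=cv2.cvtColor(im,cv2.COLOR_RGB2HSV)
E
```

```text
[[-0.125  0.992  0.002]
 [ 0.992  0.125 -0.002]
 [-0.002  0.001 -1.   ]] [ 0.44708479 -0.39197252  0.10408674] [-0.0057 -0.0291  0.5272]
```

View pics/w4.png

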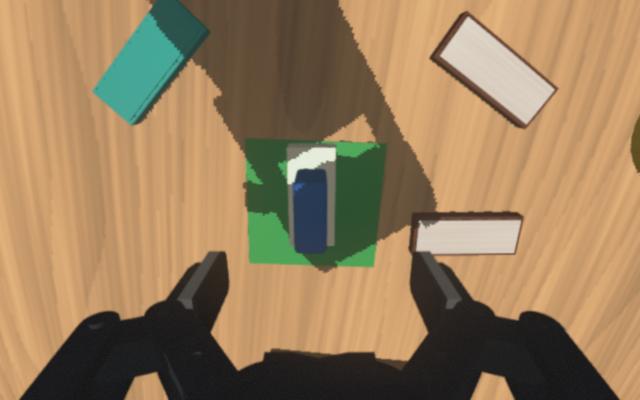

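```bash
python3 - <<'E'
from h import *
im,m=load('w4')
for u,z in [((293,190),.058),((329,189),.058),((294,252),.058),((327,252),.058),((287,148),.018),((336,147),.018),((334,246),.018)]: print(onz(m,u,z).round(4))
E
```

```text
[ 0.4288 -0.3752  0.058 ]
[ 0.451  -0.3718  0.058 ]
[ 0.4338 -0.4185  0.058 ]
[ 0.4556 -0.4158  0.058 ]
[ 0.4197 -0.3574  0.018 ]
[ 0.4548 -0.3523  0.018 ]
[ 0.4645 -0.4318  0.018 ]
```

>>> step_arm:
  increments:
    - {"x": -0.016, "y": -0.034, "z": 0.25, "ax": 0, "ay": 0, "az": 0, "gripper": 1}
    - {"x": -0.016, "y": -0.034, "z": 0.52, "ax": 0, "ay": 0, "az": 0, "gripper": 1}
    - {"x": -0.016, "y": -0.034, "z": 0.52, "ax": 0, "ay": 0, "az": 0, "gripper": 1}
    - {"x": -0.016, "y": -0.034, "z": 0.52, "ax": 0, "ay": 0, "az": 0, "gripper": 1}
    - {"x": -0.016, "y": -0.034, "z": 0.52, "ax": 0, "ay": 0, "az": 0, "gripper": 1}

```text
time: 3.77
tcp_pos: [0.4427, -0.3956, 0.0269]
orientation: [0.002, 0.661, 0.75, -0.0]
ft_force: [0.4, -0.9, 0.4]
gripper_width: 0.0852
```

>>> step_arm:
  increments:
    - {"x": 0, "y": 0, "z": 0, "ax": 0, "ay": 0, "az": 0, "gripper": -1}
    - {"x": 0, "y": 0, "z": 0, "ax": 0, "ay": 0, "az": 0, "gripper": -1}
    - {"x": 0, "y": 0, "z": 0, "ax": 0, "ay": 0, "az": 0, "gripper": -1}
    - {"x": 0, "y": 0, "z": 0, "ax": 0, "ay": 0, "az": 0, "gripper": -1}
    - {"x": 0, "y": 0, "z": 0, "ax": 0, "ay": 0, "az": 0, "gripper": -1}
    - {"x": 0, "y": 0, "z": 0, "ax": 0, "ay": 0, "az": 0, "gripper": -1}
    - {"x": 0, "y": 0, "z": 0, "ax": 0, "ay": 0, "az": 0, "gripper": -1}
    - {"x": 0, "y": 0, "z": 0, "ax": 0, "ay": 0, "az": 0, "gripper": -1}
  force: 80

```text
time: 4.43
tcp_pos: [0.4418, -0.3955, 0.0255]
orientation: [0.001, 0.662, 0.75, -0.0]
ft_force: [-1.2, 0.9, 7.7]
gripper_width: 0.0208
```

>>> step_arm:
  increments:
    - {"x": 0, "y": 0, "z": -0.3, "ax": 0, "ay": 0, "az": 0, "gripper": -1}
    - {"x": 0, "y": 0, "z": -0.7, "ax": 0, "ay": 0, "az": 0, "gripper": -1}
    - {"x": 0.5, "y": 0, "z": -0.9, "ax": 0, "ay": 0, "az": 0.118, "gripper": -1}
    - {"x": 1, "y": 0.2, "z": -0.9, "ax": 0, "ay": 0, "az": 0.118, "gripper": -1}
    - {"x": 1, "y": 0.2, "z": -0.9, "ax": 0, "ay": 0, "az": 0.118, "gripper": -1}
    - {"x": 1, "y": 0.2, "z": -0.9, "ax": 0, "ay": 0, "az": 0.118, "gripper": -1}
    - {"x": 1, "y": 0.2, "z": -0.9, "ax": 0, "ay": 0, "az": 0.118, "gripper": -1}
    - {"x": 1, "y": 0.2, "z": -0.9, "ax": 0, "ay": 0, "az": 0.118, "gripper": -1}

```text
time: 5.1
tcp_pos: [0.4522, -0.2399, 0.1595]
orientation: [-0.0, 0.744, 0.668, -0.0]
ft_force: [-0.1, -1.6, -1.7]
gripper_width: 0.0211
```

```bash
cat >> h.py <<'E'
C=np.array([.5554,-.009]); psi=np.radians(-6.35)
ex=np.array([np.cos(psi),np.sin(psi)]); ey=np.array([-np.sin(psi),np.cos(psi)])
def pl(x,y,z): return np.array([*(C+x*ex+y*ey),z])
def topl(p): d=np.asarray(p)[:2]-C; return np.array([d@ex,d@ey])
def st():
    r,t=Rt(); o=ctrl.observe(); print('t',round(o['time'],2),'tcp',t.round(4),'yaw',np.degrees(np.arctan2(r[1,0],r[0,0])).round(2),'tilt',r[:,2].round(3),'w',round(o['gripper_width'],4),'F',np.round(o['ft_force'],1),'q',o['joint_positions'].round(2))
E
python3 - <<'E'
from h import *
st(); print(loc(pl(-.078,-.035,.14)))
E
```

```text
t 5.1 tcp [ 0.4522 -0.2399  0.1595] yaw 83.86 tilt [-0.001  0.001 -1.   ] w 0.0211 F [-0.1 -1.6 -1.7] q [-0.71  0.48  1.79 -0.    0.87 -0.6 ]
[ 1.3723e+00 -1.3000e-03  1.3090e-01]
```

>>> step_arm:
  increments:
    - {"x": 0.3, "y": 0, "z": 0, "ax": 0, "ay": 0, "az": 0, "gripper": -1}
    - {"x": 0.6, "y": 0, "z": 0, "ax": 0, "ay": 0, "az": 0, "gripper": -1}
    - {"x": 0.9, "y": 0, "z": 0, "ax": 0, "ay": 0, "az": 0, "gripper": -1}
    - {"x": 1, "y": 0, "z": 0.13, "ax": 0, "ay": 0, "az": 0, "gripper": -1}
    - {"x": 1, "y": 0, "z": 0.13, "ax": 0, "ay": 0, "az": 0, "gripper": -1}
    - {"x": 1, "y": 0, "z": 0.13, "ax": 0, "ay": 0, "az": 0, "gripper": -1}

```text
time: 5.6
tcp_pos: [0.4687, -0.0927, 0.1386]
orientation: [-0.001, 0.745, 0.668, -0.001]
ft_force: [0.1, -0.9, -3.2]
gripper_width: 0.021
```

```bash
python3 - <<'E'
from h import *
st(); print(loc(pl(-.078,-.035,.14)))
im,m=snap('wrist','w5')
E
```

```text
t 5.6 tcp [ 0.4687 -0.0927  0.1386] yaw 83.76 tilt [-0.003  0.001 -1.   ] w 0.021 F [ 0.1 -0.9 -3.2] q [-0.43  0.48  1.88 -0.    0.78 -0.32]
[ 0.3852 -0.0063 -0.0093]
```

View pics/w5.png

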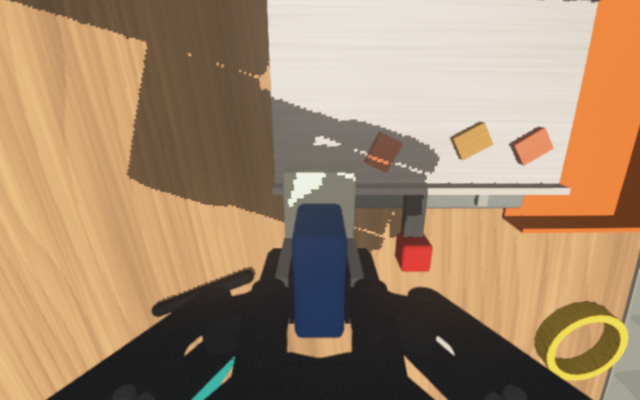

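```bash
python3 - <<'E'
from h import *
im,m=load('w5')
for n,u,z in [('lipL',(273,190),.062),('lipR',(570,190),.062),('lipinL',(276,185),.062),('c1',(383,150),.058),('c2',(472,139),.058),('c3',(532,145),.058),('edgeR',(600,2),.05),('edgeL',(268,2),.05),('handle',(413,245),.064)]:
    p=onz(m,u,z); print(n,p.round(4),topl(p).round(4))
c=im[100:220,250:600];cv2.imwrite('pics/c5.png',cv2.resize(c,None,fx=2.2,fy=2.2,interpolation=2)[:,:,::-1])
E
```

```text
lipL [ 0.4364 -0.0801  0.062 ] [-0.1104 -0.0839]
lipR [ 0.6548 -0.1039  0.062 ] [ 0.1093 -0.0834]
lipinL [ 0.4391 -0.0766  0.062 ] [-0.1081 -0.0801]
c1 [ 0.5177 -0.0603  0.058 ] [-0.0318 -0.0552]
c2 [ 0.5809 -0.0591  0.058 ] [ 0.0309 -0.0469]
c3 [ 0.6248 -0.0678  0.058 ] [ 0.0755 -0.0508]
edgeR [0.6697 0.0232 0.05  ] [0.11   0.0447]
edgeL [0.4502 0.0433 0.05  ] [-0.1104  0.0404]
handle [ 0.5361 -0.1348  0.064 ] [-0.0053 -0.1272]
```

View pics/c5.png

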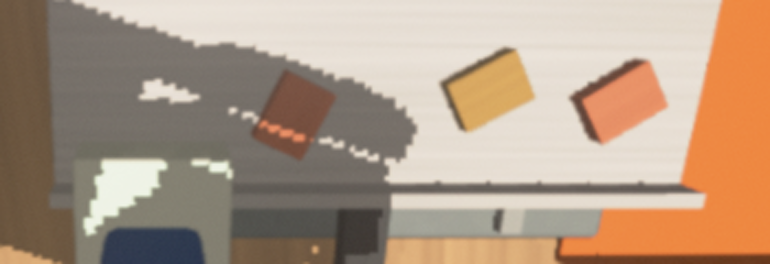

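>>> step_arm:
  increments:
    - {"x": 0.2, "y": -0.006, "z": 0, "ax": 0, "ay": 0, "az": 0, "gripper": -1}
    - {"x": 0.39, "y": -0.006, "z": 0, "ax": 0, "ay": 0, "az": 0, "gripper": -1}
    - {"x": 0.39, "y": -0.006, "z": 0, "ax": 0, "ay": 0, "az": 0, "gripper": -1}
    - {"x": 0.39, "y": -0.006, "z": 0.2, "ax": 0, "ay": 0, "az": 0, "gripper": -1}
    - {"x": 0.39, "y": -0.006, "z": 0.25, "ax": 0, "ay": 0, "az": 0, "gripper": -1}
    - {"x": 0.39, "y": -0.006, "z": 0.3, "ax": 0, "ay": 0, "az": 0, "gripper": -1}
    - {"x": 0.39, "y": -0.006, "z": 0.3, "ax": 0, "ay": 0, "az": 0, "gripper": -1}

```text
time: 6.23
tcp_pos: [0.4742, -0.0362, 0.0937]
orientation: [-0.001, 0.746, 0.666, -0.001]
ft_force: [0.2, -0.9, -2.4]
gripper_width: 0.0211
```

```bash
python3 - <<'E'
from h import *
st(); print(loc(pl(-.078,-.034,.0765)), topl(Rt()[1]))
E
```

```text
t 6.23 tcp [ 0.4742 -0.0362  0.0937] yaw 83.53 tilt [-0.002  0.001 -1.   ] w 0.0211 F [ 0.2 -0.9 -2.4] q [-0.31  0.57  1.92 -0.    0.66 -0.2 ]
[ 0.0133 -0.0019  0.1146] [-0.07767893 -0.03600745]
```

>>> step_arm:
  increments:
    - {"x": 0.013, "y": 0, "z": 0.06, "ax": 0, "ay": 0, "az": 0, "gripper": -1}
    - {"x": 0.013, "y": 0, "z": 0.112, "ax": 0, "ay": 0, "az": 0, "gripper": -1}
    - {"x": 0.013, "y": 0, "z": 0.112, "ax": 0, "ay": 0, "az": 0, "gripper": -1}
    - {"x": 0.013, "y": 0, "z": 0.112, "ax": 0, "ay": 0, "az": 0, "gripper": -1}

```text
time: 6.57
tcp_pos: [0.4747, -0.0331, 0.0778]
orientation: [-0.0, 0.745, 0.667, -0.0]
ft_force: [0.6, 0.8, -2.4]
gripper_width: 0.0208
```

```bash
python3 - <<'E'
from h import *
st(); print(topl(Rt()[1]))
im,m=snap('wrist','w6')
E
```

```text
t 6.57 tcp [ 0.4747 -0.0331  0.0778] yaw 83.63 tilt [-0.001  0.    -1.   ] w 0.0208 F [ 0.6  0.8 -2.4] q [-0.31  0.6   1.93 -0.    0.61 -0.19]
[-0.07754418 -0.03290942]
```

View pics/w6.png

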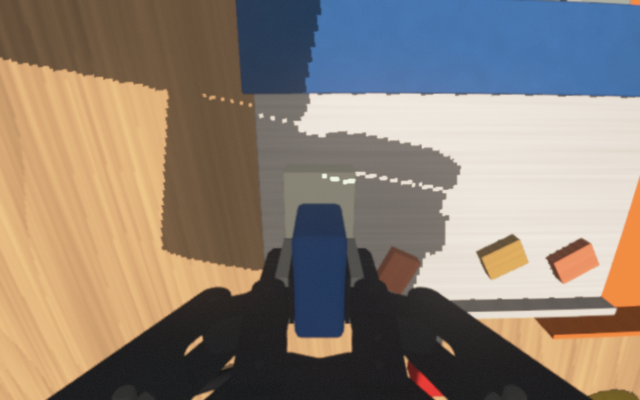

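>>> step_arm:
  increments:
    - {"x": 0, "y": 0.06, "z": 0.006, "ax": 0, "ay": 0, "az": 0, "gripper": -1}
    - {"x": 0, "y": 0.12, "z": 0.006, "ax": 0, "ay": 0, "az": 0, "gripper": -1}
    - {"x": 0, "y": 0.18, "z": 0.006, "ax": 0, "ay": 0, "az": 0, "gripper": -1}
    - {"x": 0, "y": 0.24, "z": 0.006, "ax": 0, "ay": 0, "az": 0, "gripper": -1}
    - {"x": 0, "y": 0.3, "z": 0.006, "ax": 0, "ay": 0, "az": 0, "gripper": -1}
    - {"x": 0, "y": 0.36, "z": 0.006, "ax": 0, "ay": 0, "az": 0, "gripper": -1}
    - {"x": 0, "y": 0.42, "z": 0.006, "ax": 0, "ay": 0, "az": 0, "gripper": -1}
    - {"x": 0, "y": 0.48, "z": 0.006, "ax": 0, "ay": 0, "az": 0, "gripper": -1}
    - {"x": 0, "y": 0.54, "z": 0.006, "ax": 0, "ay": 0, "az": 0, "gripper": -1}
    - {"x": 0, "y": 0.6, "z": 0.006, "ax": 0, "ay": 0, "az": 0, "gripper": -1}
    - {"x": 0, "y": 0.66, "z": 0.006, "ax": 0, "ay": 0, "az": 0, "gripper": -1}
    - {"x": 0, "y": 0.72, "z": 0.006, "ax": 0, "ay": 0, "az": 0, "gripper": -1}

```text
time: 7.62
tcp_pos: [0.5831, -0.0451, 0.077]
orientation: [-0.0, 0.745, 0.667, -0.0]
ft_force: [-0.0, -0.3, -2.7]
gripper_width: 0.0209
```

```bash
python3 - <<'E'
from h import *
st(); print(topl(Rt()[1]))
im,m=snap('wrist','w7')
E
```

```text
t 7.62 tcp [ 0.5831 -0.0451  0.077 ] yaw 83.64 tilt [-0.  0. -1.] w 0.0209 F [-0.  -0.3 -2.7] q [-0.27  0.69  1.66 -0.    0.8  -0.16]
[ 0.03148875 -0.03284134]
```

View pics/w7.png

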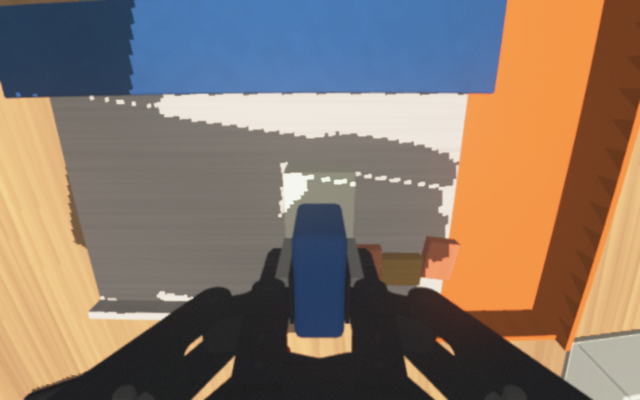

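>>> step_arm:
  increments:
    - {"x": 0, "y": 0.05, "z": 0, "ax": 0, "ay": 0, "az": 0, "gripper": -1}
    - {"x": 0, "y": 0.1, "z": 0, "ax": 0, "ay": 0, "az": 0, "gripper": -1}
    - {"x": 0, "y": 0.15, "z": 0, "ax": 0, "ay": 0, "az": 0, "gripper": -1}
    - {"x": 0, "y": 0.2, "z": 0, "ax": 0, "ay": 0, "az": 0, "gripper": -1}
    - {"x": 0, "y": 0.25, "z": 0, "ax": 0, "ay": 0, "az": 0, "gripper": -1}
    - {"x": 0, "y": 0.3, "z": 0, "ax": 0, "ay": 0, "az": 0, "gripper": -1}
    - {"x": 0, "y": 0.35, "z": 0, "ax": 0, "ay": 0, "az": 0, "gripper": -1}
    - {"x": 0, "y": 0.4, "z": 0, "ax": 0, "ay": 0, "az": 0, "gripper": -1}
    - {"x": 0, "y": 0.45, "z": 0, "ax": 0, "ay": 0, "az": 0, "gripper": -1}
    - {"x": 0, "y": 0.5, "z": 0, "ax": 0, "ay": 0, "az": 0, "gripper": -1}
    - {"x": 0, "y": 0.55, "z": 0, "ax": 0, "ay": 0, "az": 0, "gripper": -1}
    - {"x": 0, "y": 0.6, "z": 0, "ax": 0, "ay": 0, "az": 0, "gripper": -1}
    - {"x": 0, "y": 0.62, "z": 0, "ax": 0, "ay": 0, "az": 0, "gripper": -1}
    - {"x": 0, "y": 0.62, "z": 0, "ax": 0, "ay": 0, "az": 0, "gripper": -1}

```text
time: 8.83
tcp_pos: [0.6757, -0.0556, 0.0771]
orientation: [0.0, 0.745, 0.667, 0.0]
ft_force: [0.9, 0.2, -1.8]
gripper_width: 0.0211
```

```bash
python3 - <<'E'
from h import *
st(); print(topl(Rt()[1]))
im,m=snap('wrist','w8')
E
```

```text
t 8.83 tcp [ 0.6757 -0.0556  0.0771] yaw 83.64 tilt [ 0.001 -0.    -1.   ] w 0.0211 F [ 0.9  0.2 -1.8] q [-0.25  0.78  1.4  -0.    0.96 -0.14]
[ 0.12474581 -0.03297989]
```

View pics/w8.png

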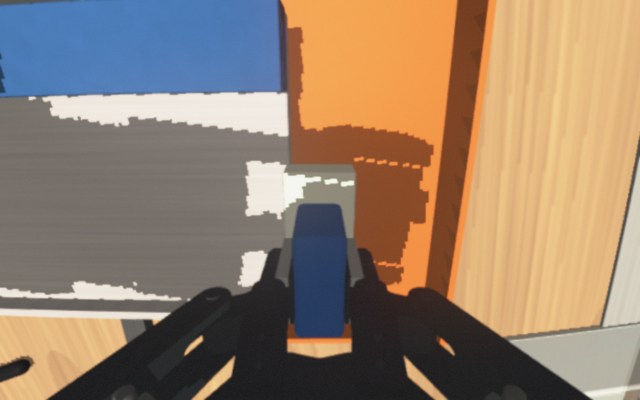

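Platen looks clear; chips presumably in the trough below the gripper. Lift and look.

>>> step_arm:
  increments:
    - {"x": 0, "y": 0, "z": -0.4, "ax": 0, "ay": 0, "az": 0, "gripper": -1}
    - {"x": -0.3, "y": 0, "z": -0.8, "ax": 0, "ay": 0, "az": 0, "gripper": -1}
    - {"x": -0.7, "y": 0, "z": -0.9, "ax": 0, "ay": 0, "az": 0, "gripper": -1}
    - {"x": -0.9, "y": -0.1, "z": -0.9, "ax": 0, "ay": 0, "az": 0, "gripper": -1}
    - {"x": -0.9, "y": -0.1, "z": -0.9, "ax": 0, "ay": 0, "az": 0, "gripper": -1}
    - {"x": -0.9, "y": -0.1, "z": -0.9, "ax": 0, "ay": 0, "az": 0, "gripper": -1}
    - {"x": -0.9, "y": -0.1, "z": -0.9, "ax": 0, "ay": 0, "az": 0, "gripper": -1}

```text
time: 9.47
tcp_pos: [0.6443, -0.191, 0.2138]
orientation: [0.001, 0.747, 0.665, 0.0]
ft_force: [-0.4, -0.1, -2.8]
gripper_width: 0.021
```

```bash
python3 - <<'E'
from h import *
st(); print(topl(Rt()[1]))
im,m=snap('wrist','w9')
im,m=snap('scene','s9'); c=im[170:320,250:450]; cv2.imwrite('pics/c9.png',cv2.resize(c,None,fx=4,fy=4,interpolation=2)[:,:,::-1])
E
```

```text
t 9.47 tcp [ 0.6443 -0.191   0.2138] yaw 83.38 tilt [ 0.002 -0.002 -1.   ] w 0.021 F [-0.4 -0.1 -2.8] q [-0.45  0.61  1.33 -0.    1.2  -0.34]
[ 0.10845412 -0.17104113]
```

View pics/w9.png

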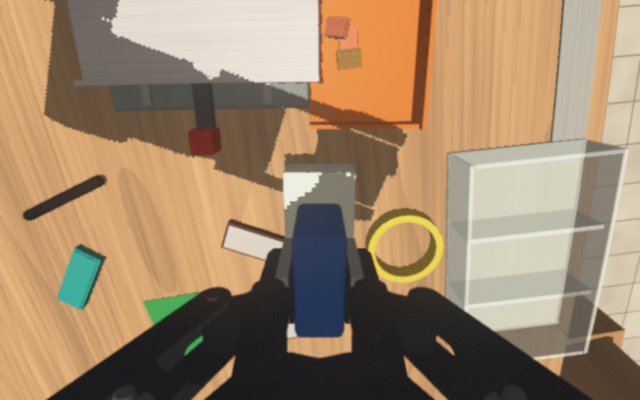

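View pics/c9.png

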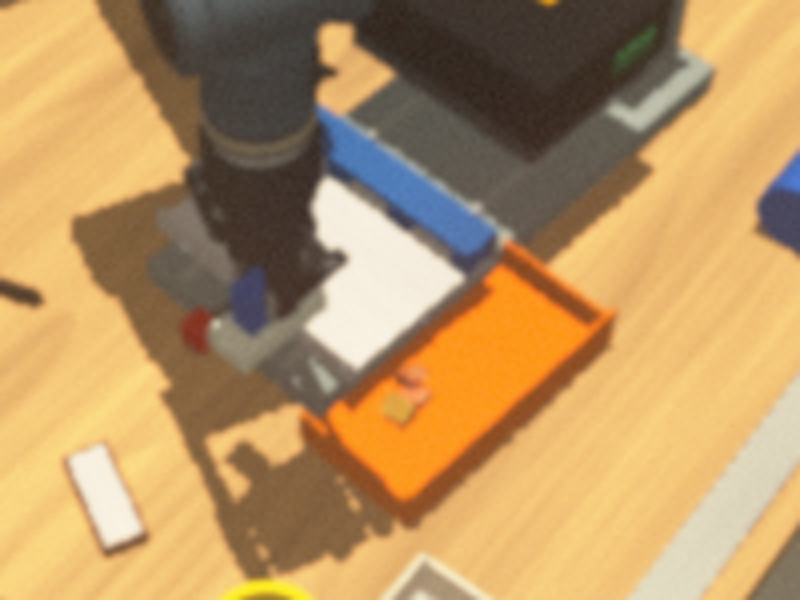

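```bash
python3 - <<'E'
from h import *
im,m=load('w9')
for n,u,z in [('a',(338,25),.016),('b',(347,40),.01),('c',(348,58),.012),('innerfront',(424,122),.034)]:
    p=onz(m,u,z); print(n,p.round(4),topl(p).round(4))
print(loc([.443,-.395,.19]))
E
```

```text
a [ 0.679 -0.057  0.016] [ 0.1282 -0.034 ]
b [ 0.687  -0.0707  0.01  ] [ 0.1377 -0.0468]
c [ 0.6863 -0.0878  0.012 ] [ 0.1388 -0.0638]
innerfront [ 0.7546 -0.1572  0.034 ] [ 0.2144 -0.1252]
[-1.5267 -1.176   0.1434]
```

>>> step_arm:
  increments:
    - {"x": -0.25, "y": -0.2, "z": 0, "ax": 0, "ay": 0, "az": 0, "gripper": -1}
    - {"x": -0.5, "y": -0.4, "z": 0, "ax": 0, "ay": 0, "az": 0, "gripper": -1}
    - {"x": -0.75, "y": -0.6, "z": 0, "ax": 0, "ay": 0, "az": 0, "gripper": -1}
    - {"x": -1, "y": -0.8, "z": 0, "ax": 0, "ay": 0, "az": 0, "gripper": -1}
    - {"x": -1, "y": -1, "z": 0, "ax": 0, "ay": 0, "az": 0, "gripper": -1}
    - {"x": -1, "y": -1, "z": 0, "ax": 0, "ay": 0, "az": 0, "gripper": -1}
    - {"x": -1, "y": -1, "z": 0, "ax": 0, "ay": 0, "az": 0, "gripper": -1}

```text
time: 10.15
tcp_pos: [0.4764, -0.3188, 0.2109]
orientation: [-0.003, 0.746, 0.666, -0.0]
ft_force: [0.1, 0.7, -2.3]
gripper_width: 0.0211
```

```bash
python3 - <<'E'
from h import *
st(); print(loc([.443,-.403,.10]))
im,m=snap('wrist','w10')
E
```

```text
t 10.15 tcp [ 0.4764 -0.3188  0.2109] yaw 83.53 tilt [-0.004  0.004 -1.   ] w 0.0211 F [ 0.1  0.7 -2.3] q [-0.78  0.48  1.58  0.    1.08 -0.67]
[-0.5855 -0.1548  0.7377]
```

View pics/w10.png

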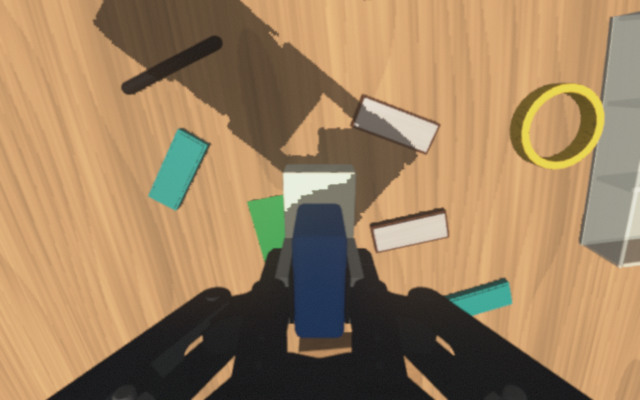

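Scraper is still straight in the grip, with the mat at (265,225). Next I go above it and lower.

>>> step_arm:
  increments:
    - {"x": -0.3, "y": -0.1, "z": 0.2, "ax": 0, "ay": 0, "az": 0, "gripper": -1}
    - {"x": -0.585, "y": -0.155, "z": 0.5, "ax": 0, "ay": 0, "az": 0, "gripper": -1}
    - {"x": -0.585, "y": -0.155, "z": 0.74, "ax": 0, "ay": 0, "az": 0, "gripper": -1}
    - {"x": -0.585, "y": -0.155, "z": 0.74, "ax": 0, "ay": 0, "az": 0, "gripper": -1}
    - {"x": -0.585, "y": -0.155, "z": 0.74, "ax": 0, "ay": 0, "az": 0, "gripper": -1}
    - {"x": -0.585, "y": -0.155, "z": 0.74, "ax": 0, "ay": 0, "az": 0, "gripper": -1}
    - {"x": -0.585, "y": -0.155, "z": 0.74, "ax": 0, "ay": 0, "az": 0, "gripper": -1}

```text
time: 10.78
tcp_pos: [0.4484, -0.404, 0.102]
orientation: [0.001, 0.744, 0.668, 0.0]
ft_force: [1.1, -0.0, -2.2]
gripper_width: 0.0209
```

```bash
python3 - <<'E'
from h import *
st(); print(loc([.443,-.403,.027]))
E
```

```text
t 10.78 tcp [ 0.4484 -0.404   0.102 ] yaw 83.77 tilt [ 0.001 -0.001 -1.   ] w 0.0209 F [ 1.1 -0.  -2.2] q [-0.92  0.67  1.6   0.    0.88 -0.81]
[ 0.0034 -0.037   0.4997]
```

>>> step_arm:
  increments:
    - {"x": 0, "y": -0.035, "z": 0.15, "ax": 0, "ay": 0, "az": 0, "gripper": -1}
    - {"x": 0, "y": -0.035, "z": 0.3, "ax": 0, "ay": 0, "az": 0, "gripper": -1}
    - {"x": 0, "y": -0.035, "z": 0.42, "ax": 0, "ay": 0, "az": 0, "gripper": -1}
    - {"x": 0, "y": -0.035, "z": 0.48, "ax": 0, "ay": 0, "az": 0, "gripper": -1}
    - {"x": 0, "y": -0.035, "z": 0.5, "ax": 0, "ay": 0, "az": 0, "gripper": -1}
    - {"x": 0, "y": -0.035, "z": 0.505, "ax": 0, "ay": 0, "az": 0, "gripper": -1}
    - {"x": 0, "y": -0.035, "z": 0.505, "ax": 0, "ay": 0, "az": 0, "gripper": -1}

```text
time: 11.37
tcp_pos: [0.4422, -0.4049, 0.0268]
orientation: [0.001, 0.745, 0.667, -0.0]
ft_force: [0.1, 0.8, -2.1]
gripper_width: 0.0213
```

>>> step_arm:
  increments:
    - {"x": 0, "y": 0, "z": 0, "ax": 0, "ay": 0, "az": 0, "gripper": 1}
    - {"x": 0, "y": 0, "z": 0, "ax": 0, "ay": 0, "az": 0, "gripper": 1}
    - {"x": 0, "y": 0, "z": 0, "ax": 0, "ay": 0, "az": 0, "gripper": 1}
    - {"x": 0, "y": 0, "z": 0, "ax": 0, "ay": 0, "az": 0, "gripper": 1}
    - {"x": 0, "y": 0, "z": 0, "ax": 0, "ay": 0, "az": 0, "gripper": 1}
    - {"x": 0, "y": 0, "z": 0, "ax": 0, "ay": 0, "az": 0, "gripper": 1}
    - {"x": 0, "y": 0, "z": 0, "ax": 0, "ay": 0, "az": 0, "gripper": 1}

```text
time: 11.95
tcp_pos: [0.441, -0.4044, 0.0255]
orientation: [0.0, 0.745, 0.667, -0.0]
ft_force: [-1.2, 0.7, -0.6]
gripper_width: 0.0855
```

>>> step_arm:
  increments:
    - {"x": 0, "y": 0, "z": -0.2, "ax": 0, "ay": 0, "az": 0, "gripper": 1}
    - {"x": 0, "y": 0, "z": -0.4, "ax": 0, "ay": 0, "az": 0, "gripper": 1}
    - {"x": 0, "y": 0, "z": -0.7, "ax": 0, "ay": 0, "az": 0, "gripper": 1}
    - {"x": 0, "y": 0, "z": -1, "ax": 0, "ay": 0, "az": 0, "gripper": 1}
    - {"x": 0, "y": 0, "z": -1, "ax": 0, "ay": 0, "az": 0, "gripper": 1}
    - {"x": 0, "y": 0, "z": -1, "ax": 0, "ay": 0, "az": 0, "gripper": 1}

```text
time: 12.45
tcp_pos: [0.4426, -0.4063, 0.1792]
orientation: [0.004, 0.745, 0.667, -0.0]
ft_force: [0.6, 0.6, -0.9]
gripper_width: 0.0853
```

```bash
python3 - <<'E'
from h import *
st()
im,m=snap('wrist','w11')
E
```

```text
t 12.45 tcp [ 0.4426 -0.4063  0.1792] yaw 83.64 tilt [ 0.005 -0.007 -1.   ] w 0.0853 F [ 0.6  0.6 -0.9] q [-0.93  0.55  1.55  0.    1.03 -0.82]
```

View pics/w11.png

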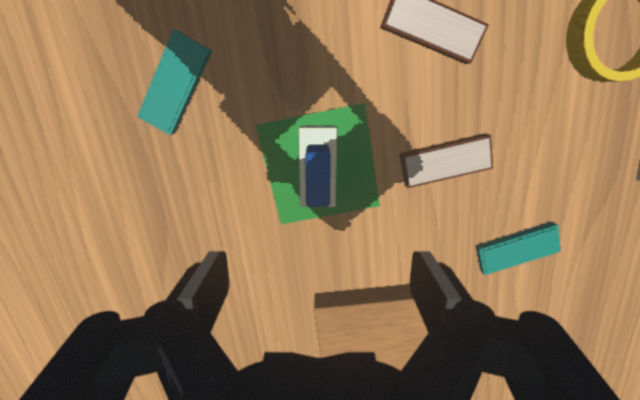

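```bash
cat >> h.py <<'E'
def pale(fn,z=.012,amin=300):
    im,m=load(fn); h=cv2.cvtColor(im,cv2.COLOR_RGB2HSV); S,V=h[...,1].astype(int),h[...,2].astype(int)
    # plaque face: low saturation
    mask=((S<60)&(V>90)).astype(np.uint8)
    n,l,s,c=cv2.connectedComponentsWithStats(mask)
    for i in range(1,n):
        if s[i,4]>amin:
            cnt=cv2.findContours((l==i).astype(np.uint8),0,2)[0][0]
            b=cv2.boxPoints(cv2.minAreaRect(cnt))
            P=np.array([onz(m,q,z)[:2] for q in b]); e1=P[1]-P[0];e2=P[2]-P[1]
            L=e1 if np.hypot(*e1)>np.hypot(*e2) else e2
            print(s[i,4],c[i].round(1),'ctr',P.mean(0).round(4),'size',np.hypot(*e1).round(3),np.hypot(*e2).round(3),'yawL',np.degrees(np.arctan2(L[1],L[0])).round(1))
E
python3 - <<'E'
from h import *
pale('w11')
im,m=load('w11'); print(onz(m,(315,292),.03),onz(m,(412,287),.03))
print(loc([.572,-.291,.12]))
E
```

```text
3380 [436.4  25.4] ctr [ 0.5616 -0.2862] size 0.03 0.084 yawL -25.2
1421 [317.4 153.9] ctr [ 0.4419 -0.4041] size 0.082 0.037 yawL 80.8
2475 [448.7 161.5] ctr [ 0.5737 -0.4132] size 0.087 0.031 yawL 7.2
[ 0.42458524 -0.53772025  0.03      ] [ 0.52977755 -0.54393068  0.03      ]
[0.8513 0.7803 0.3774]
```

>>> step_arm:
  increments:
    - {"x": 0.2, "y": 0.2, "z": 0, "ax": 0, "ay": 0, "az": -0.618, "gripper": 1}
    - {"x": 0.4, "y": 0.4, "z": 0, "ax": 0, "ay": 0, "az": -0.618, "gripper": 1}
    - {"x": 0.6, "y": 0.6, "z": 0.1, "ax": 0, "ay": 0, "az": -0.618, "gripper": 1}
    - {"x": 0.85, "y": 0.78, "z": 0.2, "ax": 0, "ay": 0, "az": -0.618, "gripper": 1}
    - {"x": 0.85, "y": 0.78, "z": 0.38, "ax": 0, "ay": 0, "az": -0.618, "gripper": 1}
    - {"x": 0.85, "y": 0.78, "z": 0.38, "ax": 0, "ay": 0, "az": -0.618, "gripper": 1}
    - {"x": 0.85, "y": 0.78, "z": 0.38, "ax": 0, "ay": 0, "az": -0.618, "gripper": 1}
    - {"x": 0.85, "y": 0.78, "z": 0.38, "ax": 0, "ay": 0, "az": -0.618, "gripper": 1}
    - {"x": 0.85, "y": 0.78, "z": 0.38, "ax": 0, "ay": 0, "az": -0.618, "gripper": 1}
    - {"x": 0.85, "y": 0.78, "z": 0.38, "ax": 0, "ay": 0, "az": -0.618, "gripper": 1}
    - {"x": 0.85, "y": 0.78, "z": 0.38, "ax": 0, "ay": 0, "az": -0.618, "gripper": 1}
    - {"x": 0.85, "y": 0.78, "z": 0.38, "ax": 0, "ay": 0, "az": -0.618, "gripper": 1}

```text
time: 13.5
tcp_pos: [0.5701, -0.2897, 0.1159]
orientation: [-0.002, 0.222, 0.975, 0.001]
ft_force: [-0.3, -0.0, -0.0]
gripper_width: 0.0854
```

```bash
python3 - <<'E'
from h import *
st()
im,m=snap('wrist','w12');pale('w12')
E
```

```text
t 13.5 tcp [ 0.5701 -0.2897  0.1159] yaw 154.29 tilt [-0.004  0.003 -1.   ] w 0.0854 F [-0.3 -0.  -0. ] q [-0.64  0.69  1.49 -0.    0.97 -1.77]
7425 [620.   90.6] ctr [ 0.6145 -0.0494] size 0.035 0.166 yawL -9.1
729 [533.6  34.1] ctr [ 0.5327 -0.0978] size 0.016 0.032 yawL 57.1
4211 [550.8 123.1] ctr [ 0.6003 -0.1019] size 0.105 0.037 yawL 164.5
2758 [131.4 105.8] ctr [ 0.4418 -0.4028] size 0.086 0.038 yawL 82.3
3767 [317.2 175.1] ctr [ 0.561 -0.286] size 0.03 0.084 yawL -24.7
1951 [180.6 237. ] ctr [ 0.5581 -0.4151] size 0.031 0.055 yawL 8.7
747 [624.3 380.5] ctr [ 0.9146 -0.0827] size 0.04 0.042 yawL 8.9
847 [491.6 388.1] ctr [ 0.8465 -0.2182] size 0.046 0.04 yawL 62.0
```

View pics/w12.png

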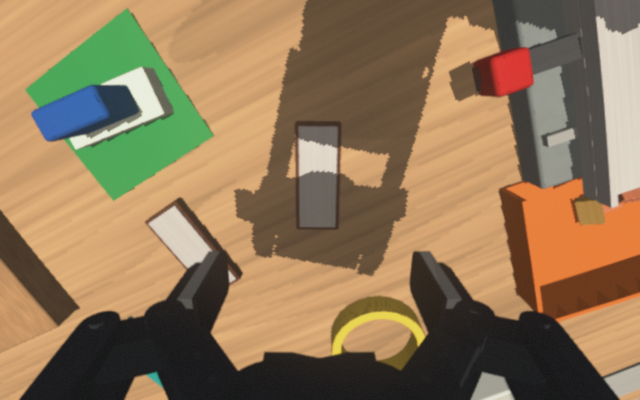

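>>> step_arm:
  increments:
    - {"x": 0, "y": 0, "z": 0.25, "ax": 0, "ay": 0, "az": 0, "gripper": 1}
    - {"x": 0, "y": 0, "z": 0.5, "ax": 0, "ay": 0, "az": 0, "gripper": 1}
    - {"x": 0, "y": 0, "z": 0.68, "ax": 0, "ay": 0, "az": 0, "gripper": 1}
    - {"x": 0, "y": 0, "z": 0.75, "ax": 0, "ay": 0, "az": 0, "gripper": 1}
    - {"x": 0, "y": 0, "z": 0.75, "ax": 0, "ay": 0, "az": 0, "gripper": 1}
    - {"x": 0, "y": 0, "z": 0.75, "ax": 0, "ay": 0, "az": 0, "gripper": 1}

```text
time: 14.05
tcp_pos: [0.5715, -0.2907, 0.0057]
orientation: [-0.0, 0.222, 0.975, 0.0]
ft_force: [-0.1, -0.5, -0.6]
gripper_width: 0.0852
```

>>> step_arm:
  increments:
    - {"x": 0, "y": 0, "z": 0, "ax": 0, "ay": 0, "az": 0, "gripper": -1}
    - {"x": 0, "y": 0, "z": 0, "ax": 0, "ay": 0, "az": 0, "gripper": -1}
    - {"x": 0, "y": 0, "z": 0, "ax": 0, "ay": 0, "az": 0, "gripper": -1}
    - {"x": 0, "y": 0, "z": 0, "ax": 0, "ay": 0, "az": 0, "gripper": -1}
    - {"x": 0, "y": 0, "z": 0, "ax": 0, "ay": 0, "az": 0, "gripper": -1}
    - {"x": 0, "y": 0, "z": 0, "ax": 0, "ay": 0, "az": 0, "gripper": -1}
    - {"x": 0, "y": 0, "z": 0, "ax": 0, "ay": 0, "az": 0, "gripper": -1}
  force: 50

```text
time: 14.63
tcp_pos: [0.5724, -0.2913, 0.0076]
orientation: [0.001, 0.221, 0.975, -0.001]
ft_force: [-1.1, 0.7, 6.6]
gripper_width: 0.0342
```

>>> step_arm:
  increments:
    - {"x": 0, "y": 0, "z": -0.2, "ax": 0, "ay": 0, "az": 0, "gripper": -1}
    - {"x": 0, "y": 0, "z": -0.5, "ax": 0, "ay": 0, "az": 0, "gripper": -1}
    - {"x": 0, "y": 0, "z": -0.75, "ax": 0, "ay": 0, "az": 0, "gripper": -1}
    - {"x": 0, "y": 0, "z": -0.9, "ax": 0, "ay": 0, "az": 0, "gripper": -1}
    - {"x": 0, "y": 0, "z": -0.9, "ax": 0, "ay": 0, "az": 0, "gripper": -1}
    - {"x": 0, "y": 0, "z": -0.9, "ax": 0, "ay": 0, "az": 0, "gripper": -1}

```text
time: 15.13
tcp_pos: [0.5723, -0.2912, 0.1431]
orientation: [0.002, 0.221, 0.975, -0.001]
ft_force: [0.5, -0.1, -0.8]
gripper_width: 0.0339
```

```bash
python3 - <<'E'
from h import *
st()
im,m=snap('wrist','w13'); print(loc(pl(.07,-.1,.15)),loc(pl(-.07,-.1,.15)),loc(pl(0,-.1,.15)))
E
```

```text
t 15.13 tcp [ 0.5723 -0.2912  0.1431] yaw 154.46 tilt [ 0.004 -0.003 -1.   ] w 0.0339 F [ 0.5 -0.1 -0.8] q [-0.64  0.65  1.47  0.    1.02 -1.77]
[ 0.2436  1.1708 -0.0591] [ 1.125   0.8639 -0.0592] [ 0.6843  1.0174 -0.0591]
```

View pics/w13.png

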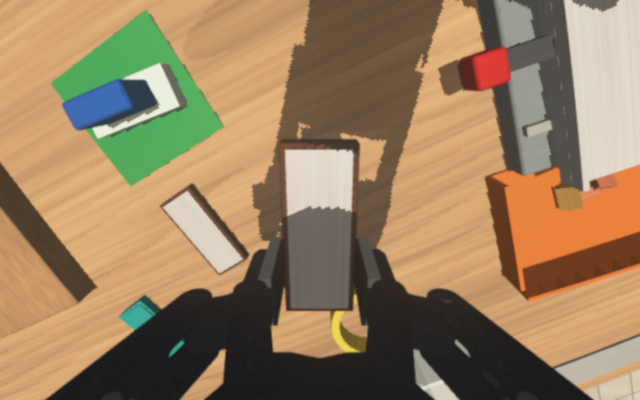

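>>> step_arm:
  increments:
    - {"x": 0.05, "y": 0.2, "z": -0.1, "ax": 0, "ay": 0, "az": 0.618, "gripper": -1}
    - {"x": 0.1, "y": 0.4, "z": -0.1, "ax": 0, "ay": 0, "az": 0.618, "gripper": -1}
    - {"x": 0.15, "y": 0.6, "z": -0.1, "ax": 0, "ay": 0, "az": 0.618, "gripper": -1}
    - {"x": 0.2, "y": 0.8, "z": -0.1, "ax": 0, "ay": 0, "az": 0.618, "gripper": -1}
    - {"x": 0.24, "y": 0.9, "z": -0.1, "ax": 0, "ay": 0, "az": 0.618, "gripper": -1}
    - {"x": 0.24, "y": 1, "z": -0.1, "ax": 0, "ay": 0, "az": 0.618, "gripper": -1}
    - {"x": 0.24, "y": 1, "z": -0.1, "ax": 0, "ay": 0, "az": 0.618, "gripper": -1}
    - {"x": 0.24, "y": 1, "z": -0.1, "ax": 0, "ay": 0, "az": 0.618, "gripper": -1}
    - {"x": 0.24, "y": 1, "z": -0.1, "ax": 0, "ay": 0, "az": 0.618, "gripper": -1}
    - {"x": 0.24, "y": 1, "z": -0.1, "ax": 0, "ay": 0, "az": 0.618, "gripper": -1}
    - {"x": 0.24, "y": 1, "z": -0.1, "ax": 0, "ay": 0, "az": 0.618, "gripper": -1}
    - {"x": 0.24, "y": 1, "z": -0.1, "ax": 0, "ay": 0, "az": 0.618, "gripper": -1}

```text
time: 16.18
tcp_pos: [0.6025, -0.1393, 0.1539]
orientation: [-0.002, 0.744, 0.668, -0.001]
ft_force: [-0.2, -0.2, -0.3]
gripper_width: 0.0337
```

```bash
python3 - <<'E'
from h import *
st()
im,m=snap('wrist','w14'); print(topl(Rt()[1]),loc(pl(.07,-.025,.10)))
u=[(284,145),(357,145),(290,308),(350,308)]
E
```

```text
t 16.18 tcp [ 0.6025 -0.1393  0.1539] yaw 83.8 tilt [-0.004  0.002 -1.   ] w 0.0337 F [-0.2 -0.2 -0.3] q [-0.41  0.61  1.52 -0.    1.02 -0.3 ]
[ 0.06146762 -0.12436744] [0.662  0.0596 0.3622]
```

View pics/w14.png

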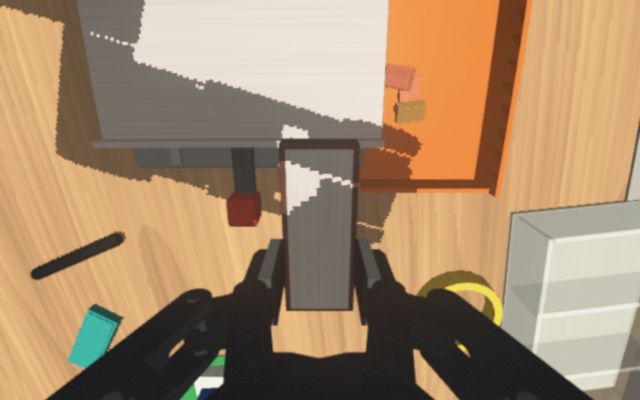

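>>> step_arm:
  increments:
    - {"x": 0.2, "y": 0.06, "z": 0, "ax": 0, "ay": 0, "az": 0, "gripper": -1}
    - {"x": 0.4, "y": 0.06, "z": 0.1, "ax": 0, "ay": 0, "az": 0, "gripper": -1}
    - {"x": 0.62, "y": 0.06, "z": 0.2, "ax": 0, "ay": 0, "az": 0, "gripper": -1}
    - {"x": 0.62, "y": 0.06, "z": 0.36, "ax": 0, "ay": 0, "az": 0, "gripper": -1}
    - {"x": 0.62, "y": 0.06, "z": 0.36, "ax": 0, "ay": 0, "az": 0, "gripper": -1}
    - {"x": 0.62, "y": 0.06, "z": 0.36, "ax": 0, "ay": 0, "az": 0, "gripper": -1}

```text
time: 16.73
tcp_pos: [0.6216, -0.0479, 0.1003]
orientation: [-0.002, 0.745, 0.668, -0.001]
ft_force: [-0.4, -0.6, -0.2]
gripper_width: 0.0337
```

```bash
python3 - <<'E'
from h import *
st()
im,m=snap('wrist','w15'); print(topl(Rt()[1]),loc(pl(.07,-.025,.06)))
im,m=snap('scene','s15'); c=im[170:320,250:450]; cv2.imwrite('pics/c15.png',cv2.resize(c,None,fx=4,fy=4,interpolation=2)[:,:,::-1])
E
```

```text
t 16.73 tcp [ 0.6216 -0.0479  0.1003] yaw 83.76 tilt [-0.004  0.001 -1.   ] w 0.0337 F [-0.4 -0.6 -0.2] q [-0.26  0.69  1.54 -0.    0.92 -0.15]
[ 0.07141261 -0.03212389] [ 0.0475 -0.0091  0.2777]
```

View pics/w15.png

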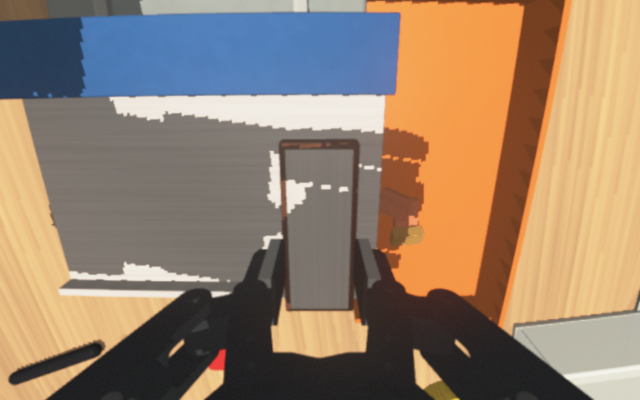

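View pics/c15.png

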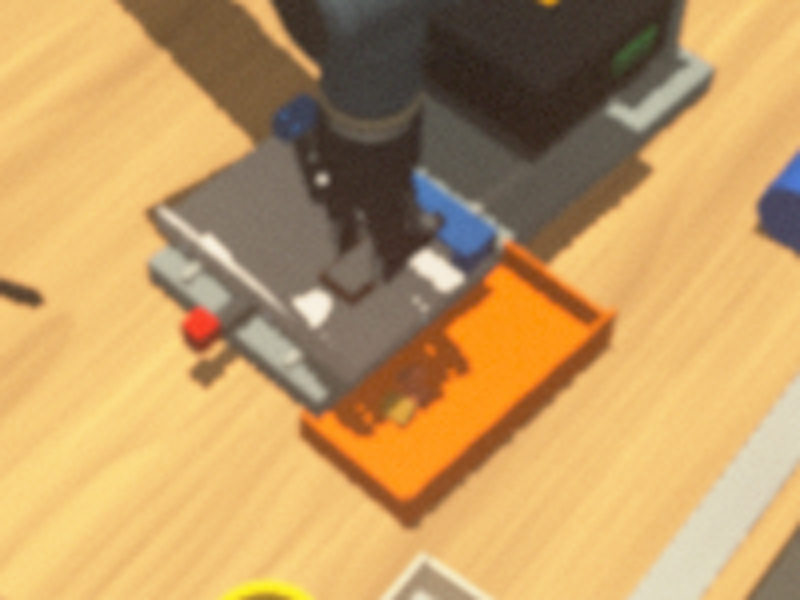

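```bash
python3 - <<'E'
from h import *
im,m=load('w15')
for u,z in [((398,93),.076),((100,97),.076),((399,15),.076),((384,135),.05),((380,240),.05),((62,291),.062)]: print(u,topl(onz(m,u,z)).round(4))
im,m=load('w6')
for u,z in [((256,95),.05),((243,94),.076),((262,260),.05)]: print('L',u,topl(onz(m,u,z)).round(4))
E
```

```text
(398, 93) [0.1096 0.0463]
(100, 97) [-0.043   0.0449]
(399, 15) [0.1076 0.082 ]
(384, 135) [0.1091 0.0213]
(380, 240) [ 0.111 -0.049]
(62, 291) [-0.1086 -0.0842]
L (256, 95) [-0.1099  0.0436]
L (243, 94) [-0.1107  0.0447]
L (262, 260) [-0.1123 -0.0527]
```

>>> step_arm:
  increments:
    - {"x": 0.03, "y": -0.009, "z": 0.1, "ax": 0, "ay": 0, "az": 0, "gripper": -1}
    - {"x": 0.03, "y": -0.009, "z": 0.2, "ax": 0, "ay": 0, "az": 0, "gripper": -1}
    - {"x": 0.03, "y": -0.009, "z": 0.25, "ax": 0, "ay": 0, "az": 0, "gripper": -1}
    - {"x": 0.03, "y": -0.009, "z": 0.275, "ax": 0, "ay": 0, "az": 0, "gripper": -1}
    - {"x": 0.03, "y": -0.009, "z": 0.275, "ax": 0, "ay": 0, "az": 0, "gripper": -1}
    - {"x": 0.03, "y": -0.009, "z": 0.275, "ax": 0, "ay": 0, "az": 0, "gripper": -1}

```text
time: 17.33
tcp_pos: [0.6227, -0.0444, 0.0613]
orientation: [0.001, 0.745, 0.667, 0.0]
ft_force: [-0.4, 0.5, -0.2]
gripper_width: 0.0338
```

```bash
python3 - <<'E'
from h import *
st()
im,m=snap('wrist','w16'); print(topl(Rt()[1]))
E
```

```text
t 17.33 tcp [ 0.6227 -0.0444  0.0613] yaw 83.6 tilt [ 0.001 -0.    -1.   ] w 0.0338 F [-0.4  0.5 -0.2] q [-0.25  0.75  1.56 -0.    0.83 -0.14]
[ 0.07092043 -0.02760544]
```

View pics/w16.png

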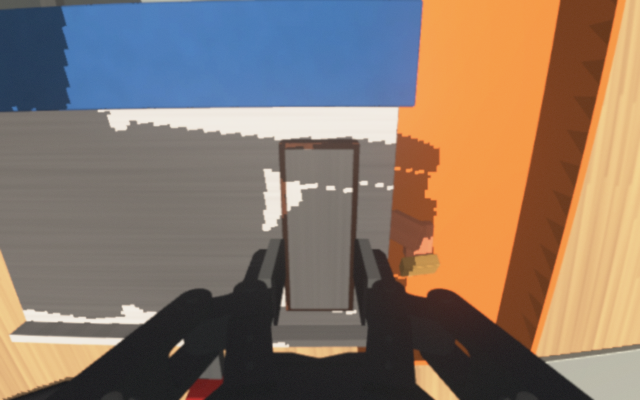

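>>> step_arm:
  increments:
    - {"x": 0, "y": 0, "z": 0.015, "ax": 0, "ay": 0, "az": 0, "gripper": -1}
    - {"x": 0.05, "y": -0.003, "z": 0.015, "ax": 0, "ay": 0, "az": 0, "gripper": -1}
    - {"x": 0.1, "y": -0.003, "z": 0.015, "ax": 0, "ay": 0, "az": 0, "gripper": -1}
    - {"x": 0.15, "y": -0.003, "z": 0.015, "ax": 0, "ay": 0, "az": 0, "gripper": -1}
    - {"x": 0.2, "y": -0.003, "z": 0.015, "ax": 0, "ay": 0, "az": 0, "gripper": -1}
    - {"x": 0.25, "y": -0.003, "z": 0.015, "ax": 0, "ay": 0, "az": 0, "gripper": -1}
    - {"x": 0.28, "y": -0.003, "z": 0.015, "ax": 0, "ay": 0, "az": 0, "gripper": -1}
    - {"x": 0.3, "y": -0.003, "z": 0.015, "ax": 0, "ay": 0, "az": 0, "gripper": -1}
    - {"x": 0.3, "y": -0.003, "z": 0.015, "ax": 0, "ay": 0, "az": 0, "gripper": -1}

```text
time: 18.13
tcp_pos: [0.6266, 0.0018, 0.0584]
orientation: [0.0, 0.745, 0.667, -0.0]
ft_force: [0.4, 0.2, -1.0]
gripper_width: 0.0342
```

```bash
python3 - <<'E'
from h import *
st()
im,m=snap('wrist','w17'); print(topl(Rt()[1]))
E
```

```text
t 18.13 tcp [0.6266 0.0018 0.0584] yaw 83.71 tilt [-0. -0. -1.] w 0.0342 F [ 0.4  0.2 -1. ] q [-0.18  0.75  1.55 -0.    0.84 -0.07]
[0.06966204 0.01831436]
```

View pics/w17.png

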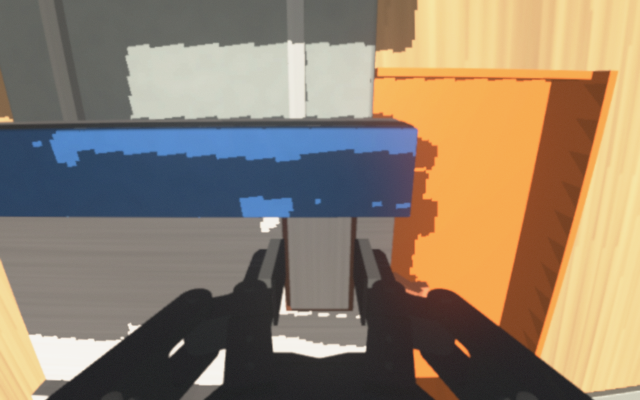

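>>> step_arm:
  increments:
    - {"x": 0.015, "y": 0, "z": 0, "ax": 0, "ay": 0, "az": 0, "gripper": -1}
    - {"x": 0.03, "y": 0, "z": 0, "ax": 0, "ay": 0, "az": 0, "gripper": -1}
    - {"x": 0.03, "y": 0, "z": 0, "ax": 0, "ay": 0, "az": 0, "gripper": -1}
    - {"x": 0.03, "y": 0, "z": 0, "ax": 0, "ay": 0, "az": 0, "gripper": -1}

```text
time: 18.52
tcp_pos: [0.6271, 0.0049, 0.0584]
orientation: [0.0, 0.745, 0.667, -0.0]
ft_force: [-1.1, -4.0, -0.9]
gripper_width: 0.0335
```

```bash
python3 - <<'E'
from h import *
st(); print(topl(Rt()[1]))
E
```

```text
t 18.52 tcp [0.6271 0.0049 0.0584] yaw 83.63 tilt [ 0.    -0.001 -1.   ] w 0.0335 F [-1.1 -4.  -0.9] q [-0.17  0.76  1.55 -0.    0.84 -0.06]
[0.06976178 0.02178853]
```

>>> step_arm:
  increments:
    - {"x": -0.005, "y": 0, "z": 0.007, "ax": 0, "ay": 0, "az": 0, "gripper": -1}
    - {"x": -0.005, "y": 0, "z": 0.007, "ax": 0, "ay": 0, "az": 0, "gripper": -1}
    - {"x": -0.005, "y": 0, "z": 0.007, "ax": 0, "ay": 0, "az": 0, "gripper": 0.5}
    - {"x": -0.005, "y": 0, "z": 0.007, "ax": 0, "ay": 0, "az": 0, "gripper": 0.5}
    - {"x": -0.005, "y": 0, "z": 0.007, "ax": 0, "ay": 0, "az": 0, "gripper": 0.5}
    - {"x": -0.005, "y": 0, "z": 0.007, "ax": 0, "ay": 0, "az": 0, "gripper": 0.5}
    - {"x": -0.005, "y": 0, "z": 0.007, "ax": 0, "ay": 0, "az": 0, "gripper": 0.5}

```text
time: 19.1
tcp_pos: [0.627, 0.0051, 0.0572]
orientation: [-0.0, 0.745, 0.667, 0.0]
ft_force: [-0.6, -0.0, -0.3]
gripper_width: 0.0641
```

>>> step_arm:
  increments:
    - {"x": 0, "y": 0, "z": -0.2, "ax": 0, "ay": 0, "az": 0, "gripper": 0.5}
    - {"x": -0.1, "y": 0, "z": -0.4, "ax": 0, "ay": 0, "az": 0, "gripper": 0.5}
    - {"x": -0.4, "y": 0, "z": -0.5, "ax": 0, "ay": 0, "az": 0, "gripper": 1}
    - {"x": -0.7, "y": 0, "z": -0.6, "ax": 0, "ay": 0, "az": 0, "gripper": 1}
    - {"x": -0.7, "y": 0, "z": -0.6, "ax": 0, "ay": 0, "az": 0, "gripper": 1}
    - {"x": -0.7, "y": 0, "z": -0.6, "ax": 0, "ay": 0, "az": 0, "gripper": 1}

```text
time: 19.6
tcp_pos: [0.6164, -0.1032, 0.149]
orientation: [0.002, 0.747, 0.665, 0.001]
ft_force: [0.1, -0.3, -0.1]
gripper_width: 0.0855
```

```bash
python3 - <<'E'
from h import *
st()
im,m=snap('wrist','w18'); print(topl(Rt()[1]))
E
```

```text
t 19.6 tcp [ 0.6164 -0.1032  0.149 ] yaw 83.38 tilt [ 0.004 -0.002 -1.   ] w 0.0855 F [ 0.1 -0.3 -0.1] q [-0.34  0.62  1.51 -0.    1.   -0.23]
[ 0.06992596 -0.08463522]
```

View pics/w18.png

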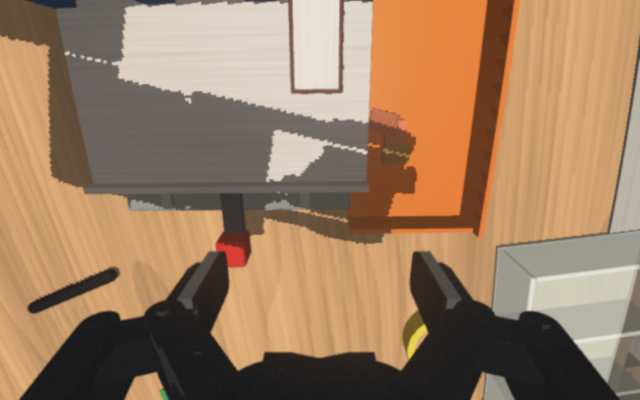

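```bash
python3 - <<'E'
from h import *
im,m=load('w18')
for u,z in [((293,92),.062),((341,93),.062),((88,189),.062),((368,190),.062)]: print(u,topl(onz(m,u,z)).round(4))
print(loc([.56,-.4149,.19]),loc([.56,-.4149,.19])*.15)
E
```

```text
(293, 92) [ 0.0538 -0.0101]
(341, 93) [ 0.087  -0.0109]
(88, 189) [-0.1068 -0.0795]
(368, 190) [ 0.1086 -0.0817]
[-2.1221 -0.1289 -0.2821] [-0.318315 -0.019335 -0.042315]
```

>>> step_arm:
  increments:
    - {"x": -0.3, "y": 0, "z": -0.2, "ax": 0, "ay": 0, "az": 0.2, "gripper": 1}
    - {"x": -0.6, "y": 0, "z": -0.28, "ax": 0, "ay": 0, "az": 0.3, "gripper": 1}
    - {"x": -0.9, "y": 0, "z": -0.28, "ax": 0, "ay": 0, "az": 0.665, "gripper": 1}
    - {"x": -1, "y": -0.05, "z": -0.28, "ax": 0, "ay": 0, "az": 0.665, "gripper": 1}
    - {"x": -1, "y": -0.13, "z": -0.28, "ax": 0, "ay": 0, "az": 0.665, "gripper": 1}
    - {"x": -1, "y": -0.13, "z": -0.28, "ax": 0, "ay": 0, "az": 0.665, "gripper": 1}
    - {"x": -1, "y": -0.13, "z": -0.28, "ax": 0, "ay": 0, "az": 0.665, "gripper": 1}
    - {"x": -1, "y": -0.13, "z": -0.28, "ax": 0, "ay": 0, "az": 0.665, "gripper": 1}
    - {"x": -1, "y": -0.13, "z": -0.28, "ax": 0, "ay": 0, "az": 0.665, "gripper": 1}
    - {"x": -1, "y": -0.13, "z": -0.28, "ax": 0, "ay": 0, "az": 0.665, "gripper": 1}
    - {"x": -1, "y": -0.13, "z": -0.28, "ax": 0, "ay": 0, "az": 0.665, "gripper": 1}
    - {"x": -1, "y": -0.13, "z": -0.28, "ax": 0, "ay": 0, "az": 0.665, "gripper": 1}
    - {"x": -1, "y": -0.13, "z": -0.28, "ax": 0, "ay": 0, "az": 0.665, "gripper": 1}

```text
time: 20.73
tcp_pos: [0.5793, -0.2445, 0.1882]
orientation: [-0.001, 0.998, 0.067, -0.001]
ft_force: [-0.7, 0.3, -0.0]
gripper_width: 0.0856
```

```bash
python3 - <<'E'
from h import *
st(); print(loc([.5613,-.4148,.12]))
E
```

```text
t 20.73 tcp [ 0.5793 -0.2445  0.1882] yaw 7.65 tilt [-0.002  0.002 -1.   ] w 0.0856 F [-0.7  0.3 -0. ] q [-0.58  0.58  1.46  0.    1.1   0.86]
[-0.2697  1.11    0.4531]
```

>>> step_arm:
  increments:
    - {"x": -0.1, "y": 0.25, "z": 0, "ax": 0, "ay": 0, "az": 0, "gripper": 1}
    - {"x": -0.2, "y": 0.5, "z": 0, "ax": 0, "ay": 0, "az": 0, "gripper": 1}
    - {"x": -0.27, "y": 0.75, "z": 0.1, "ax": 0, "ay": 0, "az": 0, "gripper": 1}
    - {"x": -0.27, "y": 1, "z": 0.2, "ax": 0, "ay": 0, "az": 0, "gripper": 1}
    - {"x": -0.27, "y": 1, "z": 0.3, "ax": 0, "ay": 0, "az": 0, "gripper": 1}
    - {"x": -0.27, "y": 1, "z": 0.3, "ax": 0, "ay": 0, "az": 0, "gripper": 1}
    - {"x": -0.27, "y": 1, "z": 0.3, "ax": 0, "ay": 0, "az": 0, "gripper": 1}

```text
time: 21.32
tcp_pos: [0.5578, -0.3988, 0.1425]
orientation: [-0.002, 0.998, 0.065, -0.001]
ft_force: [0.5, -0.0, 0.6]
gripper_width: 0.0853
```

```bash
python3 - <<'E'
from h import *
st(); snap('wrist','w19'); pale('w19')
E
```

```text
t 21.32 tcp [ 0.5578 -0.3988  0.1425] yaw 7.5 tilt [-0.003  0.004 -1.   ] w 0.0853 F [ 0.5 -0.   0.6] q [-0.78  0.71  1.34  0.    1.1   0.66]
3210 [338.8 162.3] ctr [ 0.5736 -0.4136] size 0.083 0.03 yawL 7.0
2000 [310.1 283. ] ctr [ 0.4431 -0.4052] size 0.047 0.081 yawL -96.4
```

View pics/w19.png

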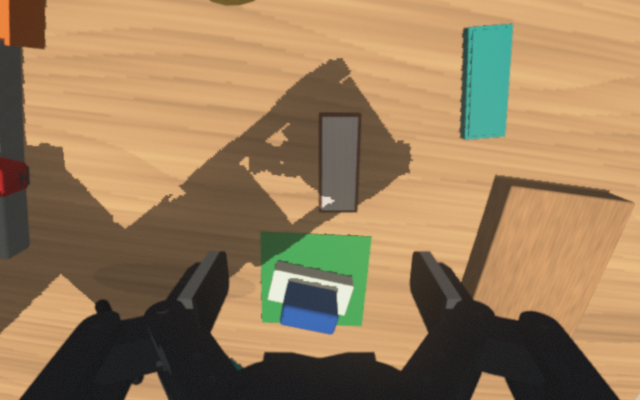

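>>> step_arm:
  increments:
    - {"x": 0.009, "y": 0.111, "z": 0.2, "ax": 0, "ay": 0, "az": 0, "gripper": 1}
    - {"x": 0.009, "y": 0.111, "z": 0.45, "ax": 0, "ay": 0, "az": 0, "gripper": 1}
    - {"x": 0.009, "y": 0.111, "z": 0.7, "ax": 0, "ay": 0, "az": 0, "gripper": 1}
    - {"x": 0.009, "y": 0.111, "z": 0.86, "ax": 0, "ay": 0, "az": 0, "gripper": 1}
    - {"x": 0.009, "y": 0.111, "z": 0.92, "ax": 0, "ay": 0, "az": 0, "gripper": 1}
    - {"x": 0.009, "y": 0.111, "z": 0.92, "ax": 0, "ay": 0, "az": 0, "gripper": 1}
    - {"x": 0.009, "y": 0.111, "z": 0.92, "ax": 0, "ay": 0, "az": 0, "gripper": 1}

```text
time: 21.95
tcp_pos: [0.5634, -0.4165, 0.0078]
orientation: [0.001, 0.998, 0.066, 0.001]
ft_force: [0.6, -0.2, 0.9]
gripper_width: 0.0852
```

>>> step_arm:
  increments:
    - {"x": 0, "y": 0, "z": 0, "ax": 0, "ay": 0, "az": 0, "gripper": -1}
    - {"x": 0, "y": 0, "z": 0, "ax": 0, "ay": 0, "az": 0, "gripper": -1}
    - {"x": 0, "y": 0, "z": 0, "ax": 0, "ay": 0, "az": 0, "gripper": -1}
    - {"x": 0, "y": 0, "z": 0, "ax": 0, "ay": 0, "az": 0, "gripper": -1}
    - {"x": 0, "y": 0, "z": 0, "ax": 0, "ay": 0, "az": 0, "gripper": -1}
    - {"x": 0, "y": 0, "z": 0, "ax": 0, "ay": 0, "az": 0, "gripper": -1}
    - {"x": 0, "y": 0, "z": 0, "ax": 0, "ay": 0, "az": 0, "gripper": -1}
  force: 50

```text
time: 22.53
tcp_pos: [0.5629, -0.4176, 0.0081]
orientation: [0.001, 0.998, 0.065, 0.001]
ft_force: [-0.2, 1.0, 6.0]
gripper_width: 0.0335
```

>>> step_arm:
  increments:
    - {"x": 0, "y": 0, "z": -0.2, "ax": 0, "ay": 0, "az": 0, "gripper": -1}
    - {"x": 0, "y": 0, "z": -0.5, "ax": 0, "ay": 0, "az": 0, "gripper": -1}
    - {"x": 0, "y": 0, "z": -0.8, "ax": 0, "ay": 0, "az": 0, "gripper": -1}
    - {"x": 0, "y": 0, "z": -1, "ax": 0, "ay": 0, "az": 0, "gripper": -1}
    - {"x": 0, "y": 0, "z": -1, "ax": 0, "ay": 0, "az": 0, "gripper": -1}
    - {"x": 0, "y": 0, "z": -1, "ax": 0, "ay": 0, "az": 0, "gripper": -1}

```text
time: 23.03
tcp_pos: [0.5635, -0.4182, 0.1601]
orientation: [0.003, 0.998, 0.065, 0.002]
ft_force: [-0.8, 0.5, -0.1]
gripper_width: 0.0337
```

```bash
python3 - <<'E'
from h import *
st(); snap('wrist','w20'); print(loc(pl(-.07,-.09,.16)))
E
```

```text
t 23.03 tcp [ 0.5635 -0.4182  0.1601] yaw 7.44 tilt [ 0.005 -0.005 -1.   ] w 0.0337 F [-0.8  0.5 -0.1] q [-0.8   0.7   1.29 -0.    1.14  0.64]
[-0.289  -2.2306 -0.0207]
```

View pics/w20.png

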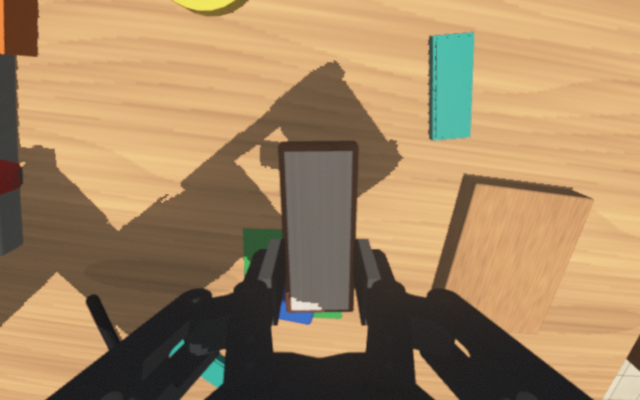

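>>> step_arm:
  increments:
    - {"x": 0, "y": -0.25, "z": 0, "ax": 0, "ay": 0, "az": 0, "gripper": -1}
    - {"x": 0, "y": -0.5, "z": 0, "ax": 0, "ay": 0, "az": -0.2, "gripper": -1}
    - {"x": -0.1, "y": -0.75, "z": 0, "ax": 0, "ay": 0, "az": -0.665, "gripper": -1}
    - {"x": -0.15, "y": -1, "z": 0, "ax": 0, "ay": 0, "az": -0.665, "gripper": -1}
    - {"x": -0.15, "y": -1, "z": 0, "ax": 0, "ay": 0, "az": -0.665, "gripper": -1}
    - {"x": -0.15, "y": -1, "z": 0, "ax": 0, "ay": 0, "az": -0.665, "gripper": -1}
    - {"x": -0.15, "y": -1, "z": 0, "ax": 0, "ay": 0, "az": -0.665, "gripper": -1}
    - {"x": -0.15, "y": -1, "z": 0, "ax": 0, "ay": 0, "az": -0.665, "gripper": -1}
    - {"x": -0.15, "y": -1, "z": 0, "ax": 0, "ay": 0, "az": -0.665, "gripper": -1}
    - {"x": -0.15, "y": -1, "z": 0, "ax": 0, "ay": 0, "az": -0.665, "gripper": -1}
    - {"x": -0.15, "y": -1, "z": 0, "ax": 0, "ay": 0, "az": -0.665, "gripper": -1}
    - {"x": -0.15, "y": -1, "z": 0, "ax": 0, "ay": 0, "az": -0.665, "gripper": -1}
    - {"x": -0.15, "y": -1, "z": 0, "ax": 0, "ay": 0, "az": -0.665, "gripper": -1}
    - {"x": -0.15, "y": -1, "z": 0, "ax": 0, "ay": 0, "az": -0.665, "gripper": -1}

```text
time: 24.25
tcp_pos: [0.5193, -0.2702, 0.1545]
orientation: [-0.002, 0.746, 0.666, -0.0]
ft_force: [0.0, 1.3, 0.0]
gripper_width: 0.0334
```

```bash
python3 - <<'E'
from h import *
st(); print(loc(pl(-.07,-.09,.16)),loc(pl(-.07,-.035,.10)))
E
```

```text
t 24.25 tcp [ 0.5193 -0.2702  0.1545] yaw 83.51 tilt [-0.003  0.003 -1.   ] w 0.0334 F [0.  1.3 0. ] q [-0.67  0.57  1.6  -0.    0.97 -0.56]
[ 1.156 -0.423 -0.033] [ 1.5218 -0.4225  0.3678]
```

>>> step_arm:
  increments:
    - {"x": 0.25, "y": -0.1, "z": 0, "ax": 0, "ay": 0, "az": 0, "gripper": -1}
    - {"x": 0.5, "y": -0.2, "z": 0, "ax": 0, "ay": 0, "az": 0, "gripper": -1}
    - {"x": 0.75, "y": -0.35, "z": 0, "ax": 0, "ay": 0, "az": 0, "gripper": -1}
    - {"x": 1, "y": -0.42, "z": 0, "ax": 0, "ay": 0, "az": 0, "gripper": -1}
    - {"x": 1, "y": -0.42, "z": 0, "ax": 0, "ay": 0, "az": 0, "gripper": -1}
    - {"x": 1, "y": -0.42, "z": 0, "ax": 0, "ay": 0, "az": 0, "gripper": -1}

```text
time: 24.75
tcp_pos: [0.473, -0.1125, 0.1558]
orientation: [-0.001, 0.745, 0.668, -0.001]
ft_force: [0.4, -0.6, -0.1]
gripper_width: 0.0335
```

```bash
python3 - <<'E'
from h import *
st(); print(topl(Rt()[1]),loc(pl(-.07,-.03,.10))); snap('wrist','w21')
E
```

```text
t 24.75 tcp [ 0.473  -0.1125  0.1558] yaw 83.75 tilt [-0.002  0.001 -1.   ] w 0.0335 F [ 0.4 -0.6 -0.1] q [-0.46  0.46  1.85 -0.    0.83 -0.35]
[-0.07046268 -0.11194883] [0.546  0.005  0.3726]
```

View pics/w21.png

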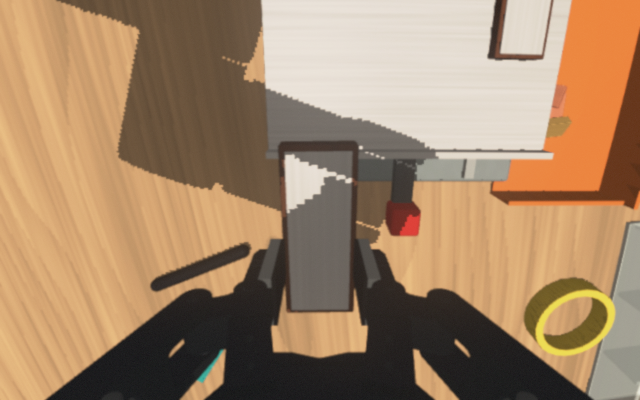

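```bash
python3 - <<'E'
from h import *
im,m=load('w21')
for u,z in [((267,157),.062),((553,157),.062),((500,57),.062),((546,58),.062)]: print(u,topl(onz(m,u,z)).round(4))
E
```

```text
(267, 157) [-0.11   -0.0824]
(553, 157) [ 0.1098 -0.0813]
(500, 57) [ 0.0556 -0.0105]
(546, 58) [ 0.0891 -0.0103]
```

>>> step_arm:
  increments:
    - {"x": 0.2, "y": 0.005, "z": 0, "ax": 0, "ay": 0, "az": 0, "gripper": -1}
    - {"x": 0.4, "y": 0.005, "z": 0.1, "ax": 0, "ay": 0, "az": 0, "gripper": -1}
    - {"x": 0.54, "y": 0.005, "z": 0.25, "ax": 0, "ay": 0, "az": 0, "gripper": -1}
    - {"x": 0.54, "y": 0.005, "z": 0.4, "ax": 0, "ay": 0, "az": 0, "gripper": -1}
    - {"x": 0.54, "y": 0.005, "z": 0.55, "ax": 0, "ay": 0, "az": 0, "gripper": -1}
    - {"x": 0.54, "y": 0.005, "z": 0.63, "ax": 0, "ay": 0, "az": 0, "gripper": -1}
    - {"x": 0.54, "y": 0.005, "z": 0.63, "ax": 0, "ay": 0, "az": 0, "gripper": -1}

```text
time: 25.38
tcp_pos: [0.4845, -0.0356, 0.0594]
orientation: [-0.001, 0.746, 0.666, -0.001]
ft_force: [-0.0, 0.7, 0.2]
gripper_width: 0.0336
```

```bash
python3 - <<'E'
from h import *
st(); print(topl(Rt()[1])); snap('wrist','w22')
E
```

```text
t 25.38 tcp [ 0.4845 -0.0356  0.0594] yaw 83.5 tilt [-0.002  0.001 -1.   ] w 0.0336 F [-0.   0.7  0.2] q [-0.3   0.64  1.91 -0.    0.59 -0.19]
[-0.06756765 -0.03427741]
```

View pics/w22.png

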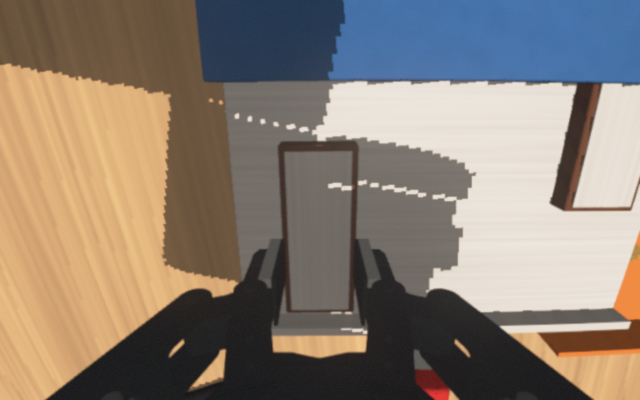

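>>> step_arm:
  increments:
    - {"x": 0.05, "y": -0.016, "z": 0.003, "ax": 0, "ay": 0, "az": 0, "gripper": -1}
    - {"x": 0.1, "y": -0.016, "z": 0.003, "ax": 0, "ay": 0, "az": 0, "gripper": -1}
    - {"x": 0.15, "y": -0.016, "z": 0.003, "ax": 0, "ay": 0, "az": 0, "gripper": -1}
    - {"x": 0.2, "y": -0.016, "z": 0.003, "ax": 0, "ay": 0, "az": 0, "gripper": -1}
    - {"x": 0.25, "y": -0.016, "z": 0.003, "ax": 0, "ay": 0, "az": 0, "gripper": -1}
    - {"x": 0.3, "y": -0.016, "z": 0.003, "ax": 0, "ay": 0, "az": 0, "gripper": -1}
    - {"x": 0.34, "y": -0.016, "z": 0.003, "ax": 0, "ay": 0, "az": 0, "gripper": -1}
    - {"x": 0.37, "y": -0.016, "z": 0.003, "ax": 0, "ay": 0, "az": 0, "gripper": -1}
    - {"x": 0.37, "y": -0.016, "z": 0.003, "ax": 0, "ay": 0, "az": 0, "gripper": -1}

```text
time: 26.18
tcp_pos: [0.4879, 0.0219, 0.0614]
orientation: [0.0, 0.745, 0.667, 0.0]
ft_force: [-0.1, 0.4, -0.6]
gripper_width: 0.0336
```

```bash
python3 - <<'E'
from h import *
st(); print(topl(Rt()[1])); snap('wrist','w23')
E
```

```text
t 26.18 tcp [0.4879 0.0219 0.0614] yaw 83.72 tilt [ 0. -0. -1.] w 0.0336 F [-0.1  0.4 -0.6] q [-0.18  0.64  1.91 -0.    0.6  -0.07]
[-0.07046077  0.02321581]
```

View pics/w23.png

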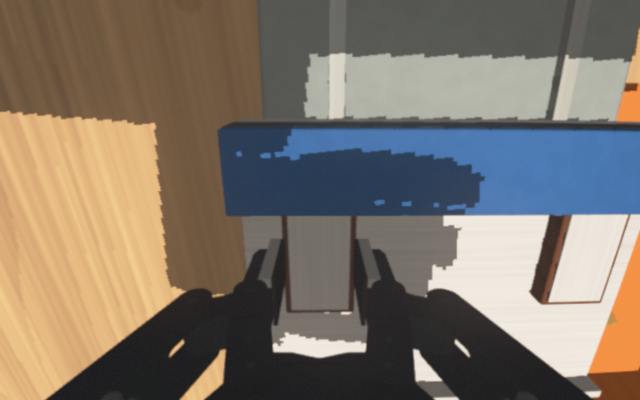

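>>> step_arm:
  increments:
    - {"x": 0.015, "y": 0, "z": 0, "ax": 0, "ay": 0, "az": 0, "gripper": -1}
    - {"x": 0.03, "y": 0, "z": 0, "ax": 0, "ay": 0, "az": 0, "gripper": -1}
    - {"x": 0.03, "y": 0, "z": 0, "ax": 0, "ay": 0, "az": 0, "gripper": -1}
    - {"x": 0.03, "y": 0, "z": 0, "ax": 0, "ay": 0, "az": 0, "gripper": -1}

```text
time: 26.57
tcp_pos: [0.4884, 0.0251, 0.0613]
orientation: [-0.0, 0.745, 0.667, -0.0]
ft_force: [-0.2, -2.3, 0.2]
gripper_width: 0.0337
```

```bash
python3 - <<'E'
from h import *
st(); print(topl(Rt()[1])); snap('wrist','w24')
E
```

```text
t 26.57 tcp [0.4884 0.0251 0.0613] yaw 83.62 tilt [-0. -0. -1.] w 0.0337 F [-0.2 -2.3  0.2] q [-0.18  0.64  1.91 -0.    0.6  -0.07]
[-0.07037697  0.02648948]
```

View pics/w24.png

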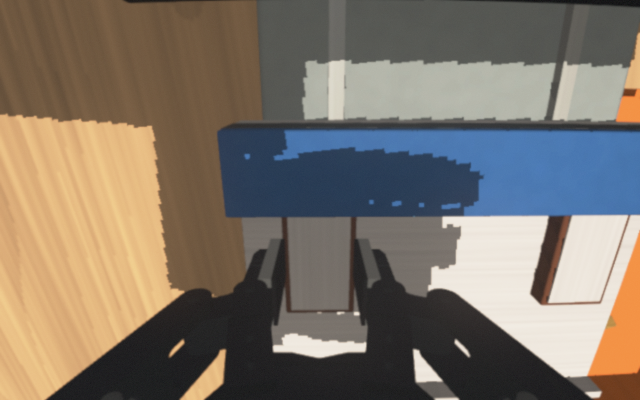

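>>> step_arm:
  increments:
    - {"x": 0, "y": 0, "z": 0.01, "ax": 0, "ay": 0, "az": 0, "gripper": -1}
    - {"x": 0, "y": 0, "z": 0.022, "ax": 0, "ay": 0, "az": 0, "gripper": -1}
    - {"x": 0, "y": 0, "z": 0.022, "ax": 0, "ay": 0, "az": 0, "gripper": -1}
    - {"x": 0, "y": 0, "z": 0.022, "ax": 0, "ay": 0, "az": 0, "gripper": 0.4}
    - {"x": 0, "y": 0, "z": 0.022, "ax": 0, "ay": 0, "az": 0, "gripper": 0.4}
    - {"x": 0, "y": 0, "z": 0.022, "ax": 0, "ay": 0, "az": 0, "gripper": 0.4}
    - {"x": 0, "y": 0, "z": 0.022, "ax": 0, "ay": 0, "az": 0, "gripper": 0.4}
    - {"x": 0, "y": 0, "z": 0.022, "ax": 0, "ay": 0, "az": 0, "gripper": 0.4}

```text
time: 27.28
tcp_pos: [0.4883, 0.0257, 0.058]
orientation: [-0.0, 0.745, 0.667, 0.0]
ft_force: [0.2, -0.3, -1.6]
gripper_width: 0.0596
```

>>> step_arm:
  increments:
    - {"x": 0, "y": 0, "z": -0.2, "ax": 0, "ay": 0, "az": 0, "gripper": 0.5}
    - {"x": -0.1, "y": 0, "z": -0.4, "ax": 0, "ay": 0, "az": 0, "gripper": 0.5}
    - {"x": -0.4, "y": 0, "z": -0.5, "ax": 0, "ay": 0, "az": 0, "gripper": 1}
    - {"x": -0.7, "y": 0.3, "z": -0.7, "ax": 0, "ay": 0, "az": 0, "gripper": 1}
    - {"x": -0.7, "y": 0.3, "z": -0.7, "ax": 0, "ay": 0, "az": 0, "gripper": 1}
    - {"x": -0.7, "y": 0.3, "z": -0.7, "ax": 0, "ay": 0, "az": 0, "gripper": 1}

```text
time: 27.78
tcp_pos: [0.5284, -0.0899, 0.1668]
orientation: [0.007, 0.746, 0.665, 0.003]
ft_force: [1.6, -0.5, 1.2]
gripper_width: 0.0855
```

```bash
python3 - <<'E'
from h import *
st(); print(topl(Rt()[1])); snap('wrist','w25')
E
```

```text
t 27.78 tcp [ 0.5284 -0.0899  0.1668] yaw 83.43 tilt [ 0.014 -0.006 -1.   ] w 0.0855 F [ 1.6 -0.5  1.2] q [-0.38  0.49  1.73 -0.    0.9  -0.26]
[-0.01783693 -0.08342946]
```

View pics/w25.png

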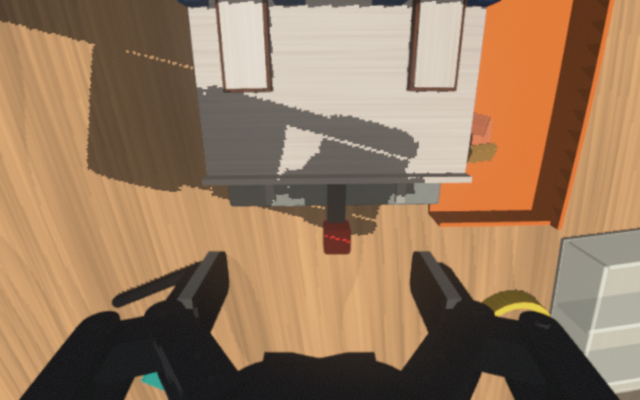

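>>> step_arm:
  increments:
    - {"x": -0.3, "y": 0.1, "z": 0, "ax": 0, "ay": 0, "az": 0.785, "gripper": -1}
    - {"x": -0.67, "y": 0.11, "z": 0, "ax": 0, "ay": 0, "az": 0.785, "gripper": -1}
    - {"x": -0.67, "y": 0.11, "z": 0, "ax": 0, "ay": 0, "az": 0.785, "gripper": -1}
    - {"x": -0.67, "y": 0.11, "z": 0, "ax": 0, "ay": 0, "az": 0.785, "gripper": -1}
    - {"x": -0.67, "y": 0.11, "z": 0, "ax": 0, "ay": 0, "az": 0.785, "gripper": -1}
    - {"x": -0.67, "y": 0.11, "z": 0, "ax": 0, "ay": 0, "az": 0.785, "gripper": -1}
    - {"x": -0.67, "y": 0.11, "z": 0, "ax": 0, "ay": 0, "az": 0.785, "gripper": -1}
    - {"x": -0.67, "y": 0.11, "z": 0, "ax": 0, "ay": 0, "az": 0.785, "gripper": -1}
    - {"x": -0.67, "y": 0.11, "z": 0, "ax": 0, "ay": 0, "az": 0.785, "gripper": -1}
    - {"x": -0.67, "y": 0.11, "z": 0, "ax": 0, "ay": 0, "az": 0.785, "gripper": -1}
    - {"x": -0.67, "y": 0.11, "z": 0, "ax": 0, "ay": 0, "az": 0.785, "gripper": -1}
    - {"x": -0.67, "y": 0.11, "z": 0, "ax": 0, "ay": 0, "az": 0.785, "gripper": -1}
    - {"x": -0.67, "y": 0.11, "z": 0, "ax": 0, "ay": 0, "az": 0.785, "gripper": -1}
    - {"x": -0.67, "y": 0.11, "z": 0, "ax": 0, "ay": 0, "az": 0.785, "gripper": -1}
    - {"x": -0.67, "y": 0.11, "z": 0, "ax": 0, "ay": 0, "az": 0.785, "gripper": -1}

```text
time: 29.08
tcp_pos: [0.5258, -0.1842, 0.1623]
orientation: [-0.001, 0.999, -0.054, -0.001]
ft_force: [-1.1, -1.4, -0.2]
gripper_width: 0.0
```

```bash
python3 - <<'E'
from h import *
st(); print(topl(Rt()[1])); snap('wrist','w26');  print(loc(pl(0,-.185,.12)))
im,m=snap('scene','s26'); c=im[160:390,130:430]; cv2.imwrite('pics/c26.png',cv2.resize(c,None,fx=2.6,fy=2.6,interpolation=2)[:,:,::-1])
E
```

```text
t 29.08 tcp [ 0.5258 -0.1842  0.1623] yaw -6.15 tilt [-0.002  0.002 -1.   ] w 0.0 F [-1.1 -1.4 -0.2] q [-0.54  0.53  1.67  0.    0.94  1.14]
[-0.00999605 -0.17743921]
[0.0655 0.0492 0.2827]
```

View pics/w26.png

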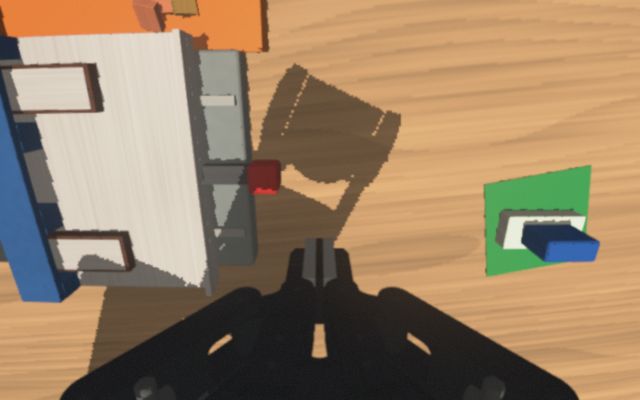

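View pics/c26.png

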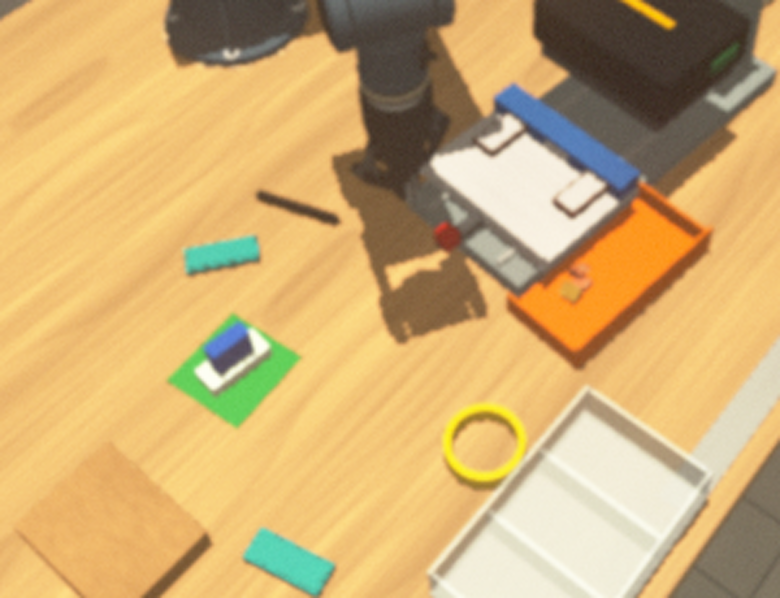

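```bash
python3 - <<'E'
from h import *
im,m=load('w26')
for n,u,z in [('h',(264,177),.064),('hback',(281,177),.064),('p1',(97,64),.062),('p1b',(102,111),.062),('p2',(127,232),.062),('p2b',(132,270),.062),('lip1',(190,31),.062),('lip2',(212,294),.062)]: print(n,topl(onz(m,u,z)).round(4))
E
```

```text
h [ 0.0018 -0.1337]
hback [ 0.0019 -0.147 ]
p1 [ 0.0865 -0.0151]
p1b [ 0.053  -0.0123]
p2 [-0.0478 -0.0131]
p2b [-0.0853 -0.0102]
lip1 [ 0.1073 -0.0864]
lip2 [-0.1094 -0.0799]
```

>>> step_arm:
  increments:
    - {"x": 0.07, "y": 0.06, "z": 0.2, "ax": 0, "ay": 0, "az": 0, "gripper": -1}
    - {"x": 0.07, "y": 0.06, "z": 0.4, "ax": 0, "ay": 0, "az": 0, "gripper": -1}
    - {"x": 0.07, "y": 0.06, "z": 0.6, "ax": 0, "ay": 0, "az": 0, "gripper": -1}
    - {"x": 0.07, "y": 0.06, "z": 0.76, "ax": 0, "ay": 0, "az": 0, "gripper": -1}
    - {"x": 0.07, "y": 0.06, "z": 0.76, "ax": 0, "ay": 0, "az": 0, "gripper": -1}
    - {"x": 0.07, "y": 0.06, "z": 0.76, "ax": 0, "ay": 0, "az": 0, "gripper": -1}

```text
time: 29.68
tcp_pos: [0.5352, -0.1951, 0.048]
orientation: [-0.001, 0.999, -0.055, -0.002]
ft_force: [0.6, 0.3, 0.5]
gripper_width: -0.0001
```

```bash
python3 - <<'E'
from h import *
st(); print(topl(Rt()[1])); snap('wrist','w27')
E
```

```text
t 29.68 tcp [ 0.5352 -0.1951  0.048 ] yaw -6.27 tilt [-0.003  0.002 -1.   ] w -0.0001 F [0.6 0.3 0.5] q [-0.55  0.72  1.7   0.    0.72  1.13]
[ 0.0005313 -0.1871497]
```

View pics/w27.png

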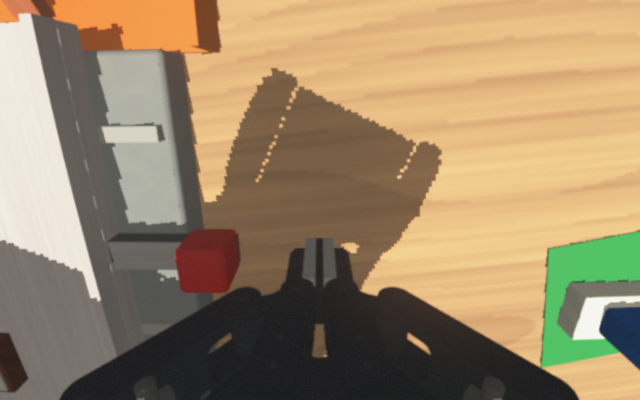

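>>> step_arm:
  increments:
    - {"x": 0, "y": -0.06, "z": 0, "ax": 0, "ay": 0, "az": 0, "gripper": -1}
    - {"x": 0, "y": -0.12, "z": 0, "ax": 0, "ay": 0, "az": 0, "gripper": -1}
    - {"x": 0, "y": -0.17, "z": 0, "ax": 0, "ay": 0, "az": 0, "gripper": -1}
    - {"x": 0, "y": -0.21, "z": 0, "ax": 0, "ay": 0, "az": 0, "gripper": -1}
    - {"x": 0, "y": -0.24, "z": 0, "ax": 0, "ay": 0, "az": 0, "gripper": -1}
    - {"x": 0, "y": -0.28, "z": 0, "ax": 0, "ay": 0, "az": 0, "gripper": -1}
    - {"x": 0, "y": -0.32, "z": 0, "ax": 0, "ay": 0, "az": 0, "gripper": -1}
    - {"x": 0, "y": -0.37, "z": 0, "ax": 0, "ay": 0, "az": 0, "gripper": -1}
    - {"x": 0, "y": -0.42, "z": 0, "ax": 0, "ay": 0, "az": 0, "gripper": -1}
    - {"x": 0, "y": -0.47, "z": 0, "ax": 0, "ay": 0, "az": 0, "gripper": -1}
    - {"x": 0, "y": -0.52, "z": 0, "ax": 0, "ay": 0, "az": 0, "gripper": -1}
    - {"x": 0, "y": -0.57, "z": 0, "ax": 0, "ay": 0, "az": 0, "gripper": -1}
    - {"x": 0, "y": -0.62, "z": 0, "ax": 0, "ay": 0, "az": 0, "gripper": -1}
    - {"x": 0, "y": -0.67, "z": 0, "ax": 0, "ay": 0, "az": 0, "gripper": -1}
    - {"x": 0, "y": -0.7, "z": 0, "ax": 0, "ay": 0, "az": 0, "gripper": -1}

```text
time: 30.98
tcp_pos: [0.5483, -0.0903, 0.0491]
orientation: [-0.0, 0.998, -0.055, 0.0]
ft_force: [0.9, -4.9, 3.0]
gripper_width: 0.0001
```

```bash
python3 - <<'E'
from h import *
st(); print(topl(Rt()[1])); snap('wrist','w28')
E
```

```text
t 30.98 tcp [ 0.5483 -0.0903  0.0491] yaw -6.29 tilt [ 0.001  0.    -1.   ] w 0.0001 F [ 0.9 -4.9  3. ] q [-0.36  0.71  1.74  0.    0.69  1.32]
[ 0.00191946 -0.08158559]
```

View pics/w28.png

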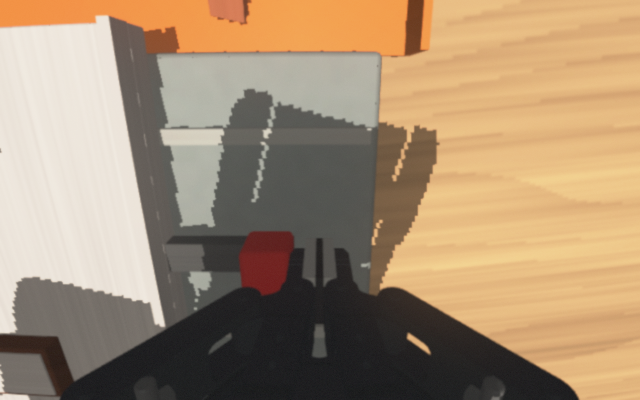

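>>> step_arm:
  increments:
    - {"x": 0, "y": -0.05, "z": 0, "ax": 0, "ay": 0, "az": 0, "gripper": -1}
    - {"x": 0, "y": -0.1, "z": 0, "ax": 0, "ay": 0, "az": 0, "gripper": -1}
    - {"x": 0, "y": -0.15, "z": 0, "ax": 0, "ay": 0, "az": 0, "gripper": -1}
    - {"x": 0, "y": -0.2, "z": 0, "ax": 0, "ay": 0, "az": 0, "gripper": -1}
    - {"x": 0, "y": -0.25, "z": 0, "ax": 0, "ay": 0, "az": 0, "gripper": -1}
    - {"x": 0, "y": -0.3, "z": 0, "ax": 0, "ay": 0, "az": 0, "gripper": -1}
    - {"x": 0, "y": -0.35, "z": 0, "ax": 0, "ay": 0, "az": 0, "gripper": -1}
    - {"x": 0, "y": -0.4, "z": 0, "ax": 0, "ay": 0, "az": 0, "gripper": -1}
    - {"x": 0, "y": -0.45, "z": 0, "ax": 0, "ay": 0, "az": 0, "gripper": -1}
    - {"x": 0, "y": -0.5, "z": 0, "ax": 0, "ay": 0, "az": 0, "gripper": -1}
    - {"x": 0, "y": -0.55, "z": 0, "ax": 0, "ay": 0, "az": 0, "gripper": -1}
    - {"x": 0, "y": -0.58, "z": 0, "ax": 0, "ay": 0, "az": 0, "gripper": -1}
    - {"x": 0, "y": -0.6, "z": 0, "ax": 0, "ay": 0, "az": 0, "gripper": -1}

```text
time: 32.12
tcp_pos: [0.5573, -0.001, 0.0489]
orientation: [-0.0, 0.999, -0.055, -0.0]
ft_force: [0.1, -5.4, -0.3]
gripper_width: 0.0002
```

```bash
python3 - <<'E'
from h import *
st(); print(topl(Rt()[1])); snap('wrist','w29')
im,m=snap('side','d29'); c=im[150:300,190:390]; cv2.imwrite('pics/c29.png',cv2.resize(c,None,fx=4,fy=4,interpolation=2)[:,:,::-1])
E
```

```text
t 32.12 tcp [ 0.5573 -0.001   0.0489] yaw -6.27 tilt [-0.001  0.    -1.   ] w 0.0002 F [ 0.1 -5.4 -0.3] q [-0.2   0.71  1.74  0.    0.69  1.48]
[0.00096182 0.00819972]
```

View pics/w29.png

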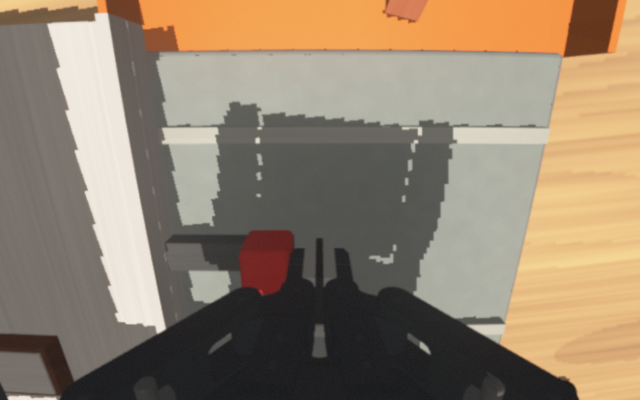

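View pics/c29.png

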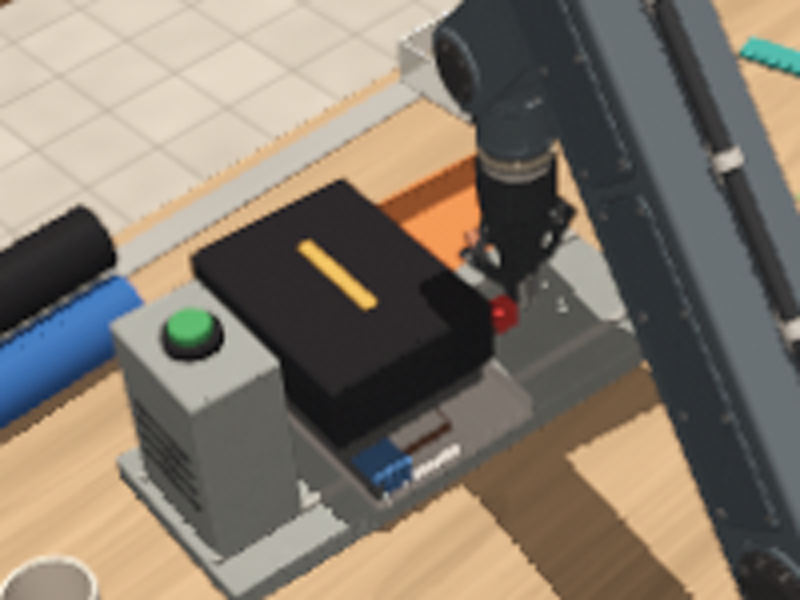

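>>> step_arm:
  increments:
    - {"x": 0, "y": -0.03, "z": 0, "ax": 0, "ay": 0, "az": 0, "gripper": -1}
    - {"x": 0, "y": -0.06, "z": 0, "ax": 0, "ay": 0, "az": 0, "gripper": -1}
    - {"x": 0, "y": -0.09, "z": 0, "ax": 0, "ay": 0, "az": 0, "gripper": -1}
    - {"x": 0, "y": -0.11, "z": 0, "ax": 0, "ay": 0, "az": 0, "gripper": -1}
    - {"x": 0, "y": -0.13, "z": 0, "ax": 0, "ay": 0, "az": 0, "gripper": -1}
    - {"x": 0, "y": -0.15, "z": 0, "ax": 0, "ay": 0, "az": 0, "gripper": -1}
    - {"x": 0, "y": -0.15, "z": 0, "ax": 0, "ay": 0, "az": 0, "gripper": -1}

```text
time: 32.8
tcp_pos: [0.5592, 0.0156, 0.049]
orientation: [0.004, 0.999, -0.053, -0.001]
ft_force: [-4.5, -22.9, -0.3]
gripper_width: -0.0001
```

```bash
python3 - <<'E'
from h import *
st(); print(topl(Rt()[1])); snap('wrist','w30')
E
```

```text
t 32.8 tcp [0.5592 0.0156 0.049 ] yaw -6.05 tilt [-0.003 -0.008 -1.   ] w -0.0001 F [ -4.5 -22.9  -0.3] q [-0.17  0.71  1.73 -0.01  0.7   1.52]
[0.00101799 0.02482756]
```

View pics/w30.png

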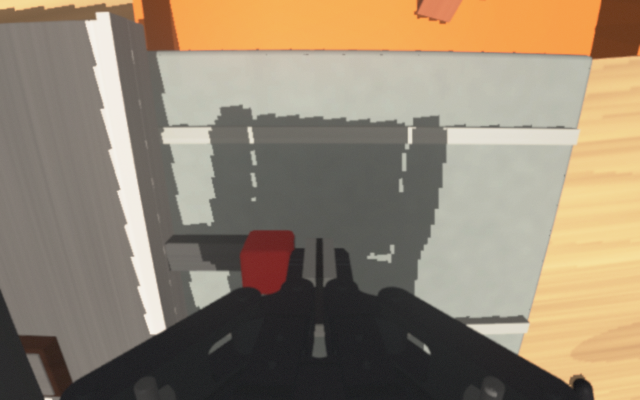

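```bash
python3 - <<'E'
from h import *
for fn,L in [('w29',[((160,310),.062),((100,14),.062),((268,262),.064)]),('w30',[((160,310),.062),((103,14),.062),((268,262),.064)])]:
    im,m=load(fn)
    for u,z in L: print(fn,u,topl(onz(m,u,z)).round(4))
    print(proj(m,pl(0,.0,.062)))
m=load('d29')[1]
# side image: back edge of platen/bar corner
E
```

```text
w29 (160, 310) [-0.024   0.0877]
w29 (100, 14) [0.108  0.0903]
w29 (268, 262) [0.0051 0.0318]
[337.29832315 269.45893499]
w30 (160, 310) [-0.0238  0.104 ]
w30 (103, 14) [0.1076 0.1058]
w30 (268, 262) [0.0051 0.0486]
[372.89341846 269.34036873]
```

>>> step_arm:
  increments:
    - {"x": 0, "y": 0.1, "z": 0, "ax": 0, "ay": 0, "az": 0, "gripper": -1}
    - {"x": 0, "y": 0.25, "z": 0, "ax": 0, "ay": 0, "az": 0, "gripper": -1}
    - {"x": 0, "y": 0.5, "z": -0.2, "ax": 0, "ay": 0, "az": 0, "gripper": -1}
    - {"x": 0, "y": 0.75, "z": -0.4, "ax": 0, "ay": 0, "az": 0, "gripper": -1}
    - {"x": 0, "y": 0.75, "z": -0.6, "ax": 0, "ay": 0, "az": 0, "gripper": -1}
    - {"x": 0, "y": 0.75, "z": -0.6, "ax": 0, "ay": 0, "az": 0, "gripper": -1}

```text
time: 33.35
tcp_pos: [0.5519, -0.0948, 0.145]
orientation: [0.001, 0.998, -0.057, 0.006]
ft_force: [1.8, -0.6, -0.1]
gripper_width: 0.0
```

```bash
python3 - <<'E'
from h import *
st(); print(topl(Rt()[1])); snap('wrist','w31')
im,m=snap('side','d31'); c=im[150:300,190:390]; cv2.imwrite('pics/c31.png',cv2.resize(c,None,fx=4,fy=4,interpolation=2)[:,:,::-1])
im,m=snap('scene','s31'); c=im[110:310,250:450]; cv2.imwrite('pics/c31b.png',cv2.resize(c,None,fx=3,fy=3,interpolation=2)[:,:,::-1])
E
```

```text
t 33.35 tcp [ 0.5519 -0.0948  0.145 ] yaw -6.56 tilt [ 0.012 -0.003 -1.   ] w 0.0 F [ 1.8 -0.6 -0.1] q [-0.37  0.55  1.69  0.    0.89  1.31]
[ 0.00600962 -0.08569838]
```

View pics/w31.png

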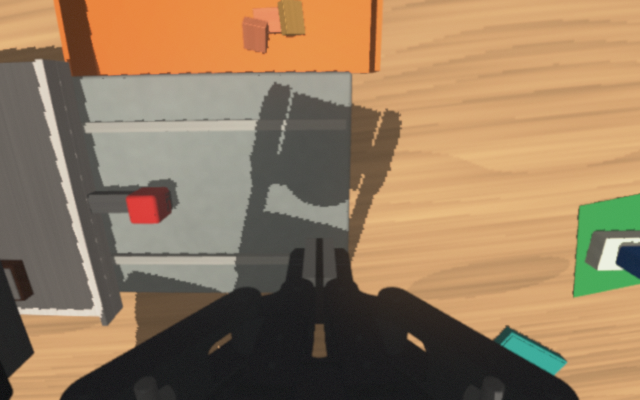

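View pics/c31.png

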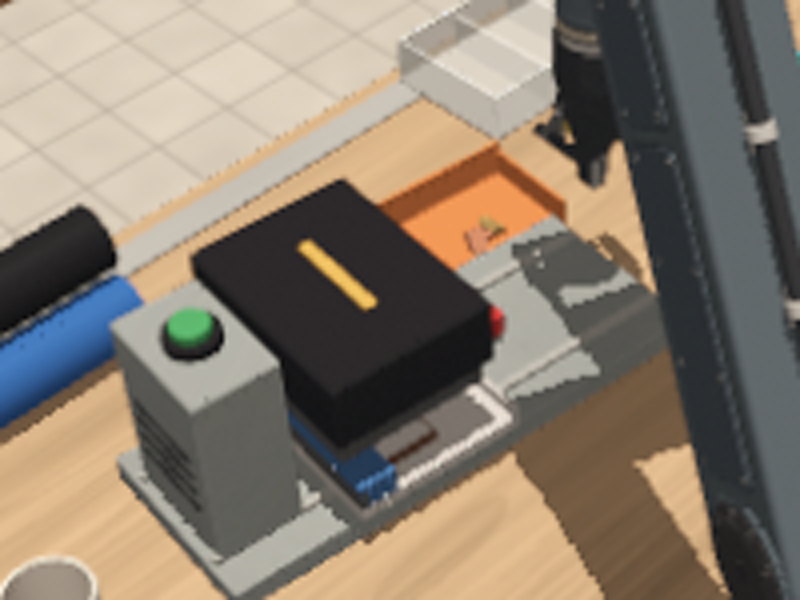

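View pics/c31b.png

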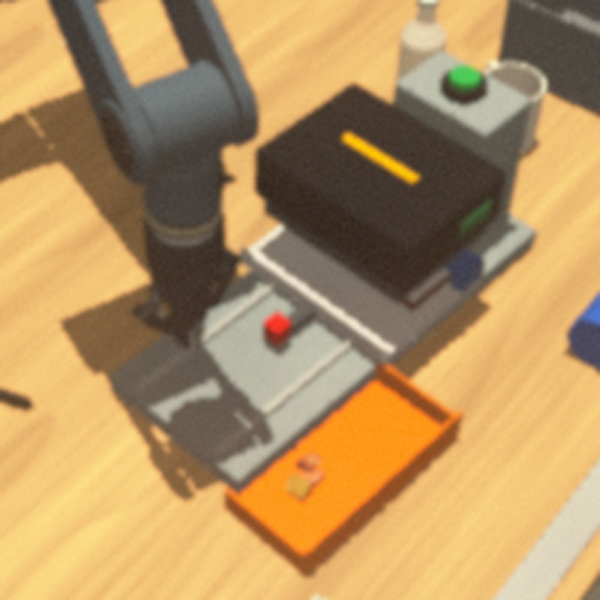

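```bash
python3 - <<'E'
from h import *
m0=load('scene0')[1];m=load('s31')[1]
im0=load('scene0')[0];im=load('s31')[0]
def red(im):
    h=cv2.cvtColor(im,cv2.COLOR_RGB2HSV); mk=((h[...,0]<6)|(h[...,0]>174))&(h[...,1]>190)&(h[...,2]>110)
    n,l,s,c=cv2.connectedComponentsWithStats(mk.astype(np.uint8)); 
    return [(s[i,4],c[i].round(1)) for i in range(1,n) if s[i,4]>20]
print(red(im0),red(im))
a=topl(onz(m0,(300.4,249.6),.06));b=topl(onz(m,(342.3,217.7),.06));print(a,b,b-a)
for u in [(333.3,195),(380,227.3)]: print(topl(onz(m,u,.062)).round(4))
# button
s=load('d31')[1]
p,e=tri(m,(250+464/3,110+77/3),s,(190+190/4,150+326/4)); print('button',p.round(4),e)
d=p[:2]-C; print(topl(p))
pb=C+.347*ey; print('model col centre',pb)
E
```

```text
[(np.int32(196), array([  5.5, 229.8])), (np.int32(36), array([299.6, 250.9]))] [(np.int32(182), array([  5.5, 228.6])), (np.int32(33), array([342.1, 218.6]))]
[-0.00358919 -0.13542683] [-0.00167431  0.05084187] [0.00191489 0.1862687 ]
[-0.094   0.1026]
[0.1141 0.1053]
button [0.5907 0.3364 0.2311] 9.466349669706175e-05
[-0.00312788  0.34713751]
model col centre [0.59377878 0.33587109]
```

```bash
python3 - <<'E'
from h import *
m0=load('scene0')[1];m=load('s31')[1]
print(topl(onz(m,(342.1,218.6),.06))-topl(onz(m0,(299.6,250.9),.06)))
im,w=load('w31')
for u in [(38,61),(103,312),(55,61),(117,318)]: print(topl(onz(w,u,.062)).round(4))
print(topl(onz(w,(148,207),.064)))
# platen scaled vs bar: side view
c=im[40:330,0:200]; cv2.imwrite('pics/c31c.png',cv2.resize(c,None,fx=2,fy=2)[:,:,::-1])
E
```

```text
[0.0022286  0.18813013]
[0.107  0.1068]
[-0.0973  0.1035]
[0.1066 0.0944]
[-0.1034  0.0921]
[0.001136   0.04454472]
```

View pics/c31c.png

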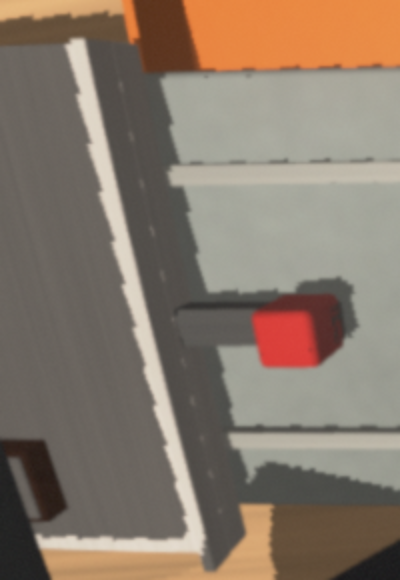

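>>> step_arm:
  increments:
    - {"x": 0, "y": 0, "z": -0.3, "ax": 0, "ay": 0, "az": 0, "gripper": -1}
    - {"x": 0, "y": 0, "z": -0.6, "ax": 0, "ay": 0, "az": 0, "gripper": -1}
    - {"x": 0, "y": 0, "z": -0.9, "ax": 0, "ay": 0, "az": 0, "gripper": -1}
    - {"x": 0, "y": 0, "z": -1, "ax": 0, "ay": 0, "az": 0, "gripper": -1}
    - {"x": 0, "y": 0, "z": -1, "ax": 0, "ay": 0, "az": 0, "gripper": -1}
    - {"x": 0, "y": 0, "z": -1, "ax": 0, "ay": 0, "az": 0, "gripper": -1}

```text
time: 34.0
tcp_pos: [0.5478, -0.09, 0.289]
orientation: [-0.0, 0.999, -0.054, 0.0]
ft_force: [-0.0, 0.4, -1.3]
gripper_width: -0.0003
```

>>> step_arm:
  increments:
    - {"x": 0, "y": 0, "z": -0.2, "ax": 0, "ay": 0, "az": 0, "gripper": -1}
    - {"x": 0, "y": -0.25, "z": -0.4, "ax": 0, "ay": 0, "az": 0, "gripper": -1}
    - {"x": 0, "y": -0.5, "z": -0.4, "ax": 0, "ay": 0, "az": 0, "gripper": -1}
    - {"x": 0, "y": -0.75, "z": -0.4, "ax": 0, "ay": 0, "az": 0, "gripper": -1}
    - {"x": 0, "y": -1, "z": -0.4, "ax": 0, "ay": 0, "az": 0, "gripper": -1}
    - {"x": 0, "y": -1, "z": -0.4, "ax": 0, "ay": 0, "az": 0, "gripper": -1}

```text
time: 34.5
tcp_pos: [0.5625, 0.065, 0.3457]
orientation: [-0.002, 0.999, -0.051, -0.003]
ft_force: [-0.4, 0.3, -0.1]
gripper_width: -0.0
```

>>> step_arm:
  increments:
    - {"x": 0, "y": -0.25, "z": 0, "ax": 0, "ay": 0, "az": 0, "gripper": -1}
    - {"x": 0, "y": -0.5, "z": 0, "ax": 0, "ay": 0, "az": 0, "gripper": -1}
    - {"x": 0, "y": -0.75, "z": 0, "ax": 0, "ay": 0, "az": 0, "gripper": -1}
    - {"x": 0, "y": -1, "z": 0, "ax": 0, "ay": 0, "az": 0, "gripper": -1}
    - {"x": 0, "y": -1, "z": 0, "ax": 0, "ay": 0, "az": 0, "gripper": -1}
    - {"x": 0, "y": -1, "z": 0, "ax": 0, "ay": 0, "az": 0, "gripper": -1}

```text
time: 35.0
tcp_pos: [0.5791, 0.2088, 0.3453]
orientation: [0.001, 0.999, -0.053, -0.003]
ft_force: [0.8, -0.8, -0.0]
gripper_width: 0.0001
```

```bash
python3 - <<'E'
from h import *
st(); print(topl(Rt()[1])); im,m=snap('wrist','w32')
E
```

```text
t 35.0 tcp [0.5791 0.2088 0.3453] yaw -6.06 tilt [-0.007 -0.001 -1.   ] w 0.0001 F [ 0.8 -0.8 -0. ] q [0.16 0.41 1.3  0.   1.43 1.84]
[-0.00057925  0.21911212]
```

View pics/w32.png

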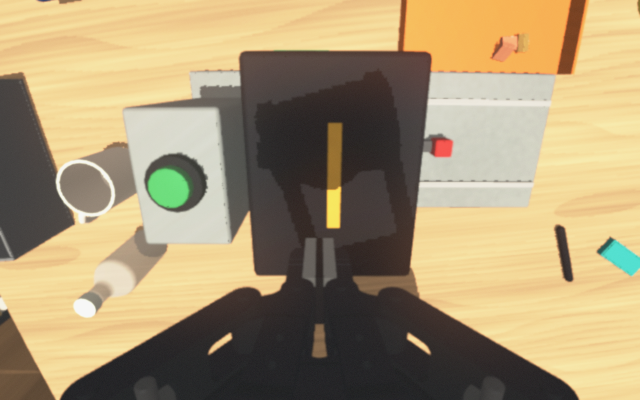

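```bash
python3 - <<'E'
from h import *
im,m=load('w32')
for z in (.225,.231,.235): print(onz(m,(168,187),z))
s=load('s31')[1]; print(tri(m,(168,187),s,(250+464/3,110+77/3)))
print(loc([.592,.336,.30]))
E
```

```text
[0.58928058 0.3405126  0.225     ]
[0.59090281 0.33731894 0.231     ]
[0.5919843  0.33518984 0.235     ]
(array([0.59039053, 0.33768164, 0.23007233]), np.float64(0.0005849610988570194))
[-0.0063 -0.8624  0.3036]
```

>>> step_arm:
  increments:
    - {"x": -0.016, "y": -0.25, "z": 0, "ax": 0, "ay": 0, "az": 0, "gripper": -1}
    - {"x": -0.016, "y": -0.5, "z": 0, "ax": 0, "ay": 0, "az": 0, "gripper": -1}
    - {"x": -0.016, "y": -0.75, "z": 0, "ax": 0, "ay": 0, "az": 0, "gripper": -1}
    - {"x": -0.016, "y": -0.865, "z": 0.1, "ax": 0, "ay": 0, "az": 0, "gripper": -1}
    - {"x": -0.016, "y": -0.865, "z": 0.3, "ax": 0, "ay": 0, "az": 0, "gripper": -1}
    - {"x": -0.016, "y": -0.865, "z": 0.45, "ax": 0, "ay": 0, "az": 0, "gripper": -1}
    - {"x": -0.016, "y": -0.865, "z": 0.6, "ax": 0, "ay": 0, "az": 0, "gripper": -1}
    - {"x": -0.016, "y": -0.865, "z": 0.65, "ax": 0, "ay": 0, "az": 0, "gripper": -1}
    - {"x": -0.016, "y": -0.865, "z": 0.65, "ax": 0, "ay": 0, "az": 0, "gripper": -1}

```text
time: 35.8
tcp_pos: [0.591, 0.3338, 0.2477]
orientation: [0.002, 0.998, -0.056, -0.004]
ft_force: [-0.6, -0.4, 0.2]
gripper_width: -0.0001
```

```bash
python3 - <<'E'
from h import *
st(); im,m=snap('wrist','w33')
im,m=snap('side','d33'); c=im[150:300,190:390]; cv2.imwrite('pics/c33.png',cv2.resize(c,None,fx=4,fy=4,interpolation=2)[:,:,::-1])
E
```

```text
t 35.8 tcp [0.591  0.3338 0.2477] yaw -6.42 tilt [-0.008 -0.003 -1.   ] w -0.0001 F [-0.6 -0.4  0.2] q [ 0.35  0.59  1.26 -0.    1.3   2.03]
```

View pics/w33.png

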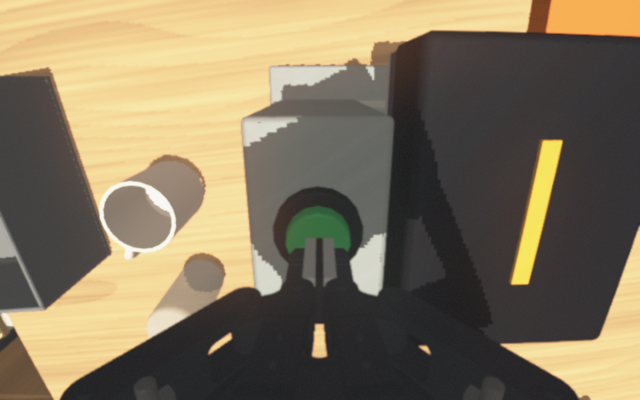

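View pics/c33.png

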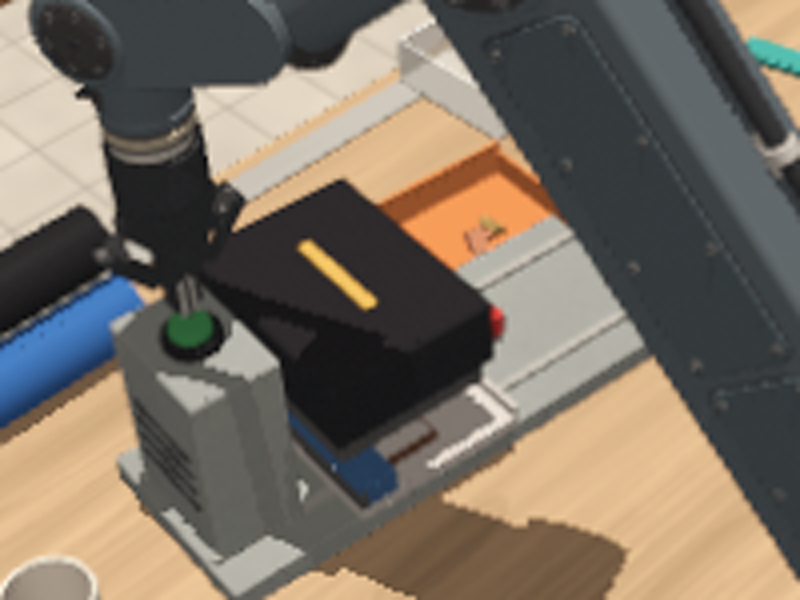

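>>> step_arm:
  increments:
    - {"x": 0, "y": 0, "z": 0.06, "ax": 0, "ay": 0, "az": 0, "gripper": -1}
    - {"x": 0, "y": 0, "z": 0.11, "ax": 0, "ay": 0, "az": 0, "gripper": -1}
    - {"x": 0, "y": 0, "z": 0.14, "ax": 0, "ay": 0, "az": 0, "gripper": -1}
    - {"x": 0, "y": 0, "z": 0.16, "ax": 0, "ay": 0, "az": 0, "gripper": -1}
    - {"x": 0, "y": 0, "z": 0.16, "ax": 0, "ay": 0, "az": 0, "gripper": -1}

```text
time: 36.32
tcp_pos: [0.5938, 0.3361, 0.231]
orientation: [-0.0, 0.998, -0.055, 0.002]
ft_force: [-2.0, -2.6, 11.2]
gripper_width: -0.0002
```

>>> step_arm:
  increments:
    - {"x": 0, "y": 0, "z": 0.015, "ax": 0, "ay": 0, "az": 0, "gripper": -1}
    - {"x": 0, "y": 0, "z": 0.025, "ax": 0, "ay": 0, "az": 0, "gripper": -1}
    - {"x": 0, "y": 0, "z": 0.025, "ax": 0, "ay": 0, "az": 0, "gripper": -1}

```text
time: 36.57
tcp_pos: [0.5938, 0.3361, 0.2308]
orientation: [-0.001, 0.998, -0.055, 0.003]
ft_force: [-6.1, -3.0, 23.6]
gripper_width: 0.0
```

```bash
python3 - <<'E'
from h import *
st(); im,m=snap('wrist','w34')
c=im[160:300,230:410]; cv2.imwrite('pics/c34.png',cv2.resize(c,None,fx=4,fy=4,interpolation=2)[:,:,::-1])
E
```

```text
t 36.57 tcp [0.5938 0.3361 0.2308] yaw -6.29 tilt [ 0.006  0.001 -1.   ] w 0.0 F [-6.1 -3.  23.6] q [ 0.35  0.61  1.28 -0.    1.25  2.03]
```

View pics/c34.png

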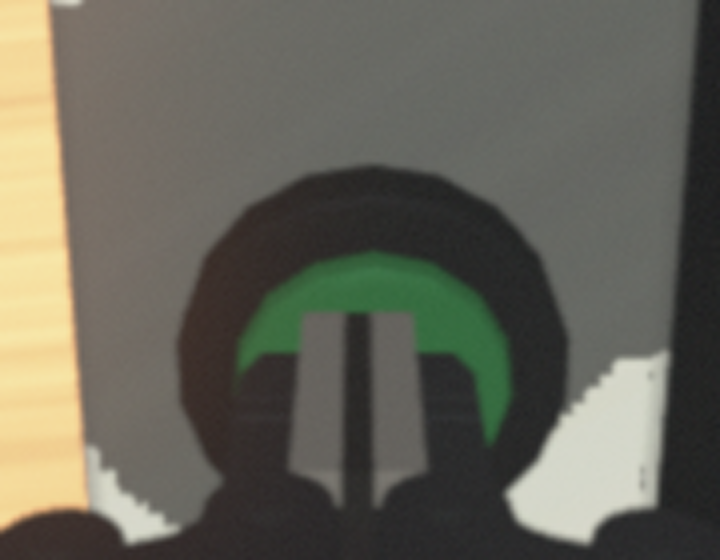

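>>> step_arm:
  increments:
    - {"x": 0, "y": 0, "z": -0.1, "ax": 0, "ay": 0, "az": 0, "gripper": -1}
    - {"x": 0, "y": 0, "z": -0.3, "ax": 0, "ay": 0, "az": 0, "gripper": -1}
    - {"x": 0, "y": 0, "z": -0.6, "ax": 0, "ay": 0, "az": 0, "gripper": -1}
    - {"x": 0, "y": 0, "z": -0.9, "ax": 0, "ay": 0, "az": 0, "gripper": -1}
    - {"x": 0, "y": 0, "z": -0.9, "ax": 0, "ay": 0, "az": 0, "gripper": -1}
    - {"x": 0, "y": 0, "z": -0.9, "ax": 0, "ay": 0, "az": 0, "gripper": -1}
    - {"x": 0, "y": 0, "z": -0.9, "ax": 0, "ay": 0, "az": 0, "gripper": -1}

```text
time: 37.2
tcp_pos: [0.5922, 0.336, 0.3587]
orientation: [0.0, 0.998, -0.055, 0.0]
ft_force: [-0.2, -0.2, -1.1]
gripper_width: 0.0001
```

```bash
python3 - <<'E'
from h import *
st(); snap('scene','s35')
im,m=snap('side','d35'); c=im[130:300,190:450]; cv2.imwrite('pics/c35.png',cv2.resize(c,None,fx=3,fy=3,interpolation=2)[:,:,::-1])
im,m=snap('wrist','w35')
mm=load('s35')[1]; m0=load('scene0')[1]
im=load('s35')[0]
h=cv2.cvtColor(im,cv2.COLOR_RGB2HSV); mk=((h[...,0]<6)|(h[...,0]>174))&(h[...,1]>190)&(h[...,2]>110)
n,l,s,c=cv2.connectedComponentsWithStats(mk.astype(np.uint8))
for i in range(1,n):
    if s[i,4]>20 and s[i,0]>100: print(c[i],topl(onz(mm,c[i],.06))-topl(onz(m0,(299.6,250.9),.06)))
E
```

```text
t 37.2 tcp [0.5922 0.336  0.3587] yaw -6.3 tilt [ 0. -0. -1.] w 0.0001 F [-0.2 -0.2 -1.1] q [ 0.35  0.51  1.11 -0.    1.52  2.03]
[342.13333333 218.36666667] [0.00160545 0.18894048]
```

View pics/s35.png

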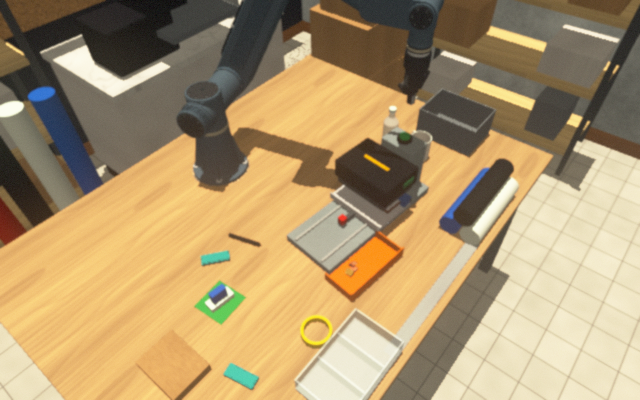

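View pics/c35.png

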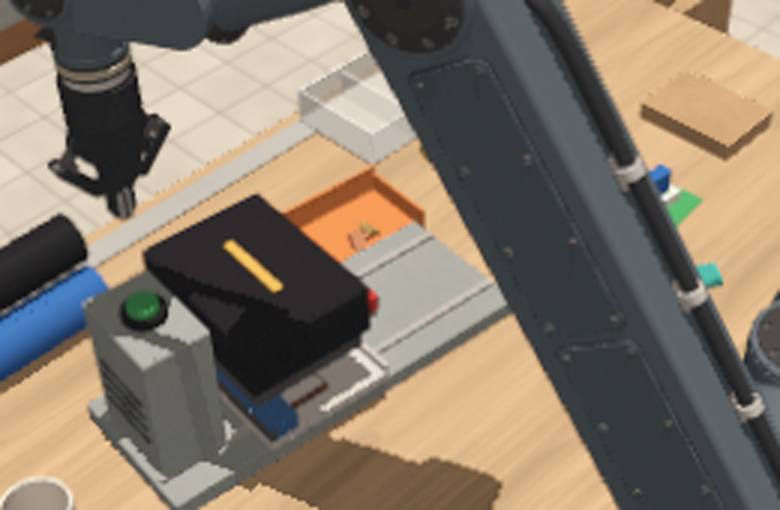

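```bash
python3 - <<'E'
from h import *
im=load('s35')[0]; a=cv2.resize(im[150:250,310:440],None,fx=4,fy=4,interpolation=2); b=cv2.resize(im[260:340,180:260],None,fx=3,fy=3,interpolation=2)
o=np.zeros((400,770,3),np.uint8); o[:400,:520]=a; o[:240,525:765]=b
cv2.imwrite('pics/c36.png',o[:,:,::-1])
im,m=load('s35'); print('scraper', onz(m,(219,293),.05).round(3))
im,m=load('d35'); 
for k,x in (('-70',-.07),):
    print([proj(m,pl(x,.19+y,.062)).round(0)*1 for y in (-.013,.047)], 'crop', [((proj(m,pl(x,.19+y,.062))-[190,130])*3).round(0) for y in (-.013,.047)])
E
```

```text
scraper [ 0.449 -0.404  0.05 ]
[array([296., 254.]), array([282., 263.])] crop [array([317., 373.]), array([276., 398.])]
```

View pics/c36.png

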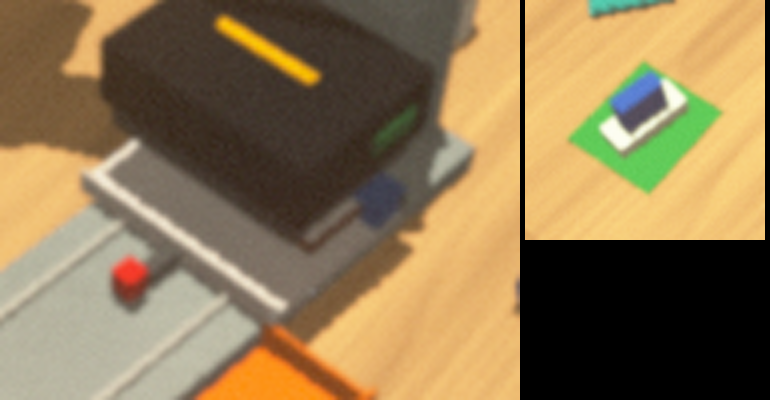

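```bash
python3 - <<'E'
from h import *
im,m=load('d35'); cv2.imwrite('pics/c37.png',cv2.resize(im[235:285,260:330],None,fx=10,fy=10,interpolation=2)[:,:,::-1])
for x in(-.088,-.052): print([((proj(m,pl(x,.19+y,z))-[260,235])*10).round(0) for y,z in((-.013,.062),(-.013,.05),(.047,.062))])
im,m=load('s35'); cv2.imwrite('pics/c38.png',cv2.resize(im[190:225,370:425],None,fx=12,fy=12,interpolation=2)[:,:,::-1])
for x in(.088,.052): print([((proj(m,pl(x,.19+y,z))-[370,190])*12).round(0) for y,z in((-.013,.062),(-.013,.05),(.047,.062))])
E
```

```text
[array([389., 222.]), array([391., 245.]), array([249., 305.])]
[array([327., 164.]), array([329., 187.]), array([189., 245.])]
[array([217., 255.]), array([213., 283.]), array([355., 142.])]
[array([118., 187.]), array([115., 216.]), array([255.,  77.])]
```

View pics/c37.png

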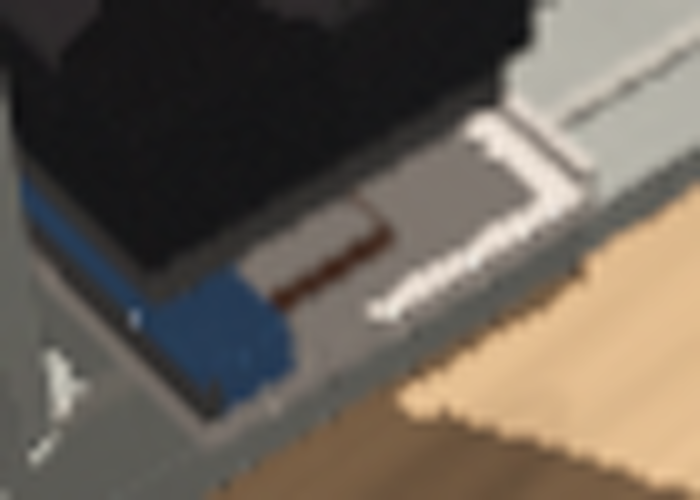

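View pics/c38.png

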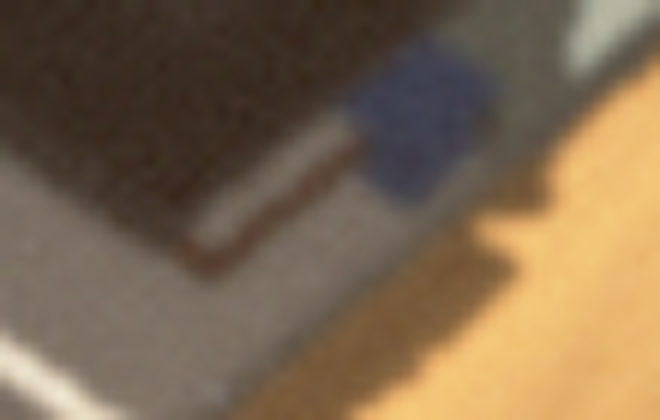

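```bash
python3 -c "
from h import *
print(ctrl.sign_off()); st()"
```

```text
the job is handed in; nothing more can be done
None
the job is handed in; nothing more can be done
```

I finished the whole job and handed it in at about 37 s of the 210 s allowed. `sign_off` reports no verdict, so the results below are my own camera and force checks.

- **Offcuts:** all three were wiped into the orange trough with the scraper. They lie about 0.13–0.14 m out in the press x direction, inside the limits. The platen looked clear afterwards.
- **Scraper:** it stands upright on its green mat, within about 1 cm of the mat's centre.
- **Plaques:** both wooden plaques are in the two outer slots, and I left the turquoise look-alikes alone. Their rear corners sit within about 2 mm of where a fully inserted plaque should be, in both fixed camera views.
- **Platen:** I pushed it by the handle until it stopped firmly at about 23 N. The camera puts its travel at 0.186–0.190 m from different views, and the last one gave 0.189 m. The image spread includes the 0.186 m limit, so I am relying mainly on the hard stop.
- **Start button:** I pressed it to a hard stop at about 24 N, then lifted clear so it could spring back.

At hand-in the arm was clear above the column and touching nothing. I kept clear of the press head throughout, and the bystanders looked unmoved in the last picture. No check failed.

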